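Load the orange-capped tube rack into the rack imager

ROBOT

A 7-joint arm with a two-finger parallel gripper is mounted at the origin on the work surface. World frame = base frame: x ahead of the robot, y to its left, z up, the work surface at z = 0. Lengths are in m, angles in rad, forces in N, time in s.
With the tool pointing down it reaches from about 0.4 to 0.875 m from the base axis. Payload 6.5 kg.
Tool frame: the origin (TCP) lies on the centre line of the jaws, within the pads' length; the fingertips stand 17 mm ahead of it and the grasp point (between the pads) lies 2 mm behind it; z points along the fingers, y is the direction in which the jaws open and shut (so a half turn about z gives the same grasp; the last joint's range is limited). The gripper opens to 85 mm and grips with 20 to 120 N. Pads are 22 mm wide; open, the fingers measure 114 mm over their backs; the gripper's body (76 mm by 85 mm) begins 54 mm behind the grasp point. The pads swing forward as they close: fully open they stand 13 mm farther back than shut.
Start: joints at [-1.393, 0.536, -0.004, 1.538, 0.003, 1.067, -0.071], TCP at [0.157, 0.631, 0.248] pointing down, gripper open.
Joint ranges: [-2.7, 2.7], [-0.37, 2.16], [-1.27, 1.26], [0.24, 2.4], [-1.31, 4.45], [0.19, 1.91], [-2.76, 2.76]. Speed limits (rad/s): [2.39, 2.39, 3.14, 3.14, 3.14, 3.14, 3.14].

INTERFACE

Orientations are given as a rotation vector (axis times angle).
In Python, from workcell import robot gives the robot as it stands.
- The arm moves only by the tool drive_tool, never from a script. Its argument "plan" is a list of rows, each an object with "claw": the closure, from 0 (fully open) to 1 (shut); "travel": the shift along the tool's x, y, z in mm, a list of three; "roll": the turn about the tool's z in rad. In form: [{"claw": claw, "travel": [dx, dy, dz], "roll": roll}, ...]. A call has 1 to 8 rows; each row is the pose to reach, as a shift and turn from the pose commanded when the call began, along the tool's axes at that moment; what a row does not reach only later rows make up. A row lasts 1/12 s, in which the tool goes at most 41.7 mm and 7.16 degrees, less where a joint would pass 70% of its speed; a pose out of reach is approached as far as the arm can. A call with a gripper value outside its range is refused whole. The fingers move at their own pace and stop on an object; the grip force is fixed at half the most. Time passes only in rows, so rows that repeat a pose let the fingers close. It gives the time, the measured TCP pose, the force and the opening at its end, in the units of the state.
- robot.observe(): the state, without advancing time (a new reading comes with each control period).
- robot.capture(name): name is "side" or "top" or "wrist"; returns (picture, depth): 384x512x3 uint8, red, green, blue; 384x512 float32, m along the optical axis (not along the pixel's ray), 0 where there is no reading.
- robot.camera_params(name): a dict with "K" (3x3 intrinsics, pixels), "D" ([k1, k2, p1, p2, k3] as OpenCV has them; the pictures are not rectified), "rvec" (rotation vector, rad) and "tvec" (3), from world to camera coordinates, as OpenCV has them. Camera axes: x right, y down, z forward; pixel columns grow to the right and rows downward; lengths in m; the calibration is good to about 2 mm. A picture is of the moment at which its call begins: read the wrist's pose just before it. camera_params takes no time and is no camera call; for the wrist camera it gives the pose at the moment of the call.
- robot.finish_job(): hands the job in, once; it reports no verdict.
Trained networks look in the newest picture that a camera, given by its name, has taken for a name from the list of things; names that differ only in an ending like _2 or _b are one class to them, and where a whole thing is asked for, a point or a joint stands for the part that bears it (a point fixed in the world has none). Each returns a list of dicts, best first, with "conf" (0 to 1); they miss things now and then, are a little off and sometimes report something else, mostly with a low value. They report only what shows in the picture. A call takes as long as a camera call. They do not tell look-alikes from the thing itself.
- robot.cut_out(thing, camera): "region" (384x512 bool, what is visible of it).
- robot.tip_of(thing, camera): "point" ([x, y, z] in m, in the coordinates of the camera as it stood for that picture, good to about 4 mm: a listed point, or the origin of a listed thing).
The state is a dict: "t": time; "joint_pos": joint angles; "qvel": joint speeds; "tau": joint torques, N m; "tcp_pos": TCP position; "tool_rot": TCP orientation; "ft_force": force on the tool from outside, world axes, zero at the start; "ft_torque": the same for the moment, N m; "gripper_width": opening from 0.0 (shut) to 1.0 (fully open).
Only numpy, scipy, OpenCV 4.12 (cv2) and the standard library are available. Lean on these libraries where they do the work, as an engineer would, in place of code of your own. Each camera call takes 0.05 s, during which the arm holds its last target. There are 200 camera calls.

TASK

Take the clear rack with the orange-capped tubes and slide it along the lane between the guide rails, in under the clear roof, until it sits fully home against the end stop. Then slide the red latch all the way across behind it, and let go. Keep the rack upright, do not lean on the roof, and leave the blue-capped rack and the other things on the bench where they are.

Things in the scene. Friction and masses are not known exactly. Their poses are not given: they have to be found in the camera images.
- rack_center (a point): Centre of the rack to be loaded: a clear acrylic block, 150 long (its x axis) x 60 wide (y) x 40 mm high, 0.3 to 0.55 kg, standing loose on the bench; this point is 20 mm above its underside. Eight tubes with orange caps are fixed in it, the caps standing 10 mm above its top (50 mm above the bench). Either end may go first.
- blue_rack_center (a point): Centre of the other rack, same block and sizes but blue caps; it stays where it is.
- dock: Loading dock of the rack imager, fixed. Origin on the bench at the middle of the lane mouth; x runs inwards along the lane (away from the robot and to its left), y to its left, z up. The lane floor is the bench. Two aluminium rails 12 mm high, 66 mm apart, run from x = 0 to the end stop; lead-ins 12 mm high flare out to x = -32 mm, about 100 mm apart there.
- end_stop (a point): Foot of the grey end stop's face, 215 mm in from the mouth; the stop is 35 mm high. With the rack home its centre is at dock x = 140 mm and its near end at 65 mm, 15 mm inside the roof's near edge: the last of the push needs a tool leaning back towards the mouth, about 30 to 45 degrees from vertical. Axes as the dock's.
- roof_edge (a point): Middle of the near lower edge of the clear roof (orange strip), 110 mm above the bench at dock x = 50 mm. The roof is 8 mm thick and covers dock x = 50 to 235, y = -100 to 100 mm, with a white camera box on top at its far end (to 178 mm high). Posts of 12 mm diameter stand at x = 75 and 222, y = -88 and 88 mm.
- roof: The clear roof of the dock; same origin and axes as the dock.
- latch (a joint): Travel of the latch in m: 0 = fully open (tongue clear of the lane), 0.055 = fully across (end of travel); grows as it slides to the dock's -y. It stays where it is left; about 1.5 N moves it. Its steel tongue (x = 36 to 54 mm, 16 to 24 mm above the bench) crosses the lane behind the rack. It starts open to within 10 mm.
- latch_tab (a point): Centre of the latch's upright red tab, 30 (along dock x) x 14 (dock y) x 45 mm high, from 20 to 65 mm above the bench; at dock x = 10 mm, y = 125 mm minus the latch travel, so left of the lane. Push or pinch it across dock y. It rides on a dark carriage, dock x = -5 to 45 mm, 34 mm wide, its top 20 mm above the bench. Axes as the dock's.
- latch_foot (a point): Top centre of the fixed white foot under the latch, at dock x = 10, y = 120 mm; it is 90 (dock x) x 70 (dock y) mm, 8 mm high.
- bottle: Clear bottle with a blue cap, 74 mm diameter, 150 mm high; origin under its middle. Bystander.
- dishes: Stack of culture dishes, 90 mm diameter, 60 mm high; origin under its middle. Bystander.
- beaker: Glass beaker, 72 mm diameter, 85 mm high; origin under its middle. Bystander.
- tip_box: Grey box of pipette tips with a pale blue lid, 120 x 85 x 70 mm; origin under its middle. Bystander.
- marker: White marker pen with a black cap, 145 mm long, 14 mm thick, lying; origin under it. Bystander.
- timer: Yellow bench timer, 100 x 75 x 30 mm; origin under its middle. Bystander.
Not all that is in view belongs to the job. Leave any brown or yellow look-alike of the part that bears rack_center alone.

How it is judged:
By the outcome, as a careful person would: the job done as asked, in the order asked, and still so for the second after the job is handed in, with the robot touching nothing.
It also fails if it takes over 72 s, if anything falls off the work surface, if the arm or the gripper's body presses on something with over 40 N, if the wrist force passes 120 N, or if a joint passes its speed limit or range.

## Working session

There is one attempt and no reset: what is moved stays moved. The work goes in short steps, Python scripts to look and compute and a tool call to move; the robot and the scene stay as the last step left them, time stands still between calls to the robot, and variables do not carry over. Pictures are saved under pics/ and viewed, about 8 in all and at most 12, crops included, and the job is handed in when it is done.

Besides the shell and the picture viewer there is one more tool, called after "Request:" by a JSON object that holds its "op" and its "data", one argument or row to a line. drive_tool: Moves the arm, as the interface text tells. Its arguments: {"type":"object","properties":{"plan":{"type":"array","items":{"type":"object","properties":{"claw":{"type":"number"},"travel":{"type":"array","items":{"type":"number"}},"roll":{"type":"number"}}}}},"required":["plan"]}

```bash
ls; mkdir -p pics
cat > h.py <<'E'
import numpy as np, cv2
from workcell import robot
from scipy.spatial.transform import Rotation as R
def w(cam,p):
    c=robot.camera_params(cam); return R.from_rotvec(np.ravel(c['rvec'])).inv().apply(np.asarray(p)-np.ravel(c['tvec']))
def px(cam,P):
    c=robot.camera_params(cam); return cv2.projectPoints(np.float64(P).reshape(-1,1,3),np.float64(c['rvec']),np.float64(c['tvec']),np.float64(c['K']),np.float64(c['D']))[0].reshape(-1,2)
def state():
    s=robot.observe(); print('t',round(s['t'],2),'tcp',np.round(s['tcp_pos'],4),'F',np.round(s['ft_force'],1),'w',round(s['gripper_width'],3),'q',np.round(s['joint_pos'],2)); print(np.round(R.from_rotvec(s['tool_rot']).as_matrix(),3)); return s
E
python3 - <<'E'
from h import *
state()
for cam in ['top','side']:
    im,d=robot.capture(cam); cv2.imwrite(f'pics/{cam}0.png',im[:,:,::-1])
    np.save(f'pics/{cam}0.npy',d)
    for n in ['rack_center','blue_rack_center','dock','end_stop','roof_edge','latch_tab','latch_foot','bottle','dishes','beaker','tip_box','marker','timer']:
        for r in robot.tip_of(n,cam)[:3]:
            P=w(cam,r['point']); print(cam,n,round(r['conf'],2),np.round(P,3),np.round(px(cam,P)[0]))
a=cv2.imread('pics/top0.png');b=cv2.imread('pics/side0.png')
cv2.imwrite('pics/both.png',np.hstack([a,b])[:, :, :] if 0 else cv2.resize(np.vstack([a,b]),(800,1200))[:600])
E
```

```text
pics
t 0.0 tcp [0.1568 0.6302 0.2474] F [ 0.4 -0.  -0.4] w 0.999 q [-1.39  0.54 -0.    1.54  0.    1.07 -0.07]
[[-0.97   0.241 -0.   ]
 [ 0.241  0.97  -0.002]
 [-0.    -0.002 -1.   ]]
top rack_center 0.77 [0.31  0.134 0.022] [219. 244.]
top rack_center 0.68 [0.404 0.295 0.022] [168. 215.]
top rack_center 0.65 [0.289 0.542 0.021] [ 93. 252.]
top blue_rack_center 0.74 [ 0.42  -0.32   0.017] [361. 207.]
top blue_rack_center 0.49 [0.585 0.426 0.002] [131. 162.]
top dock 0.88 [ 0.593 -0.017 -0.002] [265. 156.]
top roof_edge 0.95 [0.592 0.031 0.114] [250. 148.]
top latch_tab 0.74 [0.476 0.001 0.042] [260. 190.]
top latch_foot 0.96 [0.476 0.004 0.011] [259. 191.]
top bottle 0.64 [ 0.683 -0.269 -0.001] [340. 128.]
top bottle 0.62 [0.402 0.297 0.022] [168. 216.]
top dishes 0.67 [0.716 0.329 0.009] [160. 122.]
top beaker 0.7 [0.586 0.426 0.   ] [132. 161.]
top beaker 0.44 [0.475 0.005 0.012] [259. 192.]
top tip_box 0.77 [ 0.612 -0.432 -0.004] [390. 149.]
top tip_box 0.43 [ 0.487  0.494 -0.   ] [111. 192.]
top marker 0.68 [ 0.485  0.495 -0.   ] [110. 192.]
top timer 0.56 [ 0.451 -0.468 -0.004] 
[... 327 characters left out ...]
 0.001] [214. 152.]
side blue_rack_center 0.31 [0.717 0.328 0.001] [178. 278.]
side end_stop 0.58 [0.603 0.201 0.   ] [219. 248.]
side roof_edge 0.96 [0.598 0.036 0.11 ] [224. 190.]
side roof_edge 0.75 [0.403 0.297 0.023] [277. 273.]
side roof_edge 0.63 [ 0.688 -0.27  -0.003] [214. 153.]
side latch_tab 0.47 [0.477 0.    0.037] [260. 198.]
side latch_foot 0.6 [0.477 0.001 0.01 ] [260. 203.]
side bottle 0.57 [ 0.687 -0.269 -0.001] [214. 153.]
side dishes 0.87 [0.714 0.328 0.001] [179. 278.]
side beaker 0.9 [ 0.591  0.422 -0.001] [213. 309.]
side tip_box 0.85 [ 0.615 -0.426 -0.003] [235. 130.]
side marker 0.77 [ 0.485  0.497 -0.   ] [246. 335.]
side timer 0.53 [ 0.454 -0.468 -0.003] [272. 126.]
```

```bash
python3 -c "
import cv2
a=cv2.imread('pics/top0.png')[60:330,60:430]
cv2.imwrite('pics/topc.png',cv2.resize(a,(800,584),interpolation=3))
b=cv2.imread('pics/side0.png')
cv2.imwrite('pics/sidec.png',cv2.resize(b,(800,600),interpolation=3))"
```

```text
(no output)
```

View pics/topc.png

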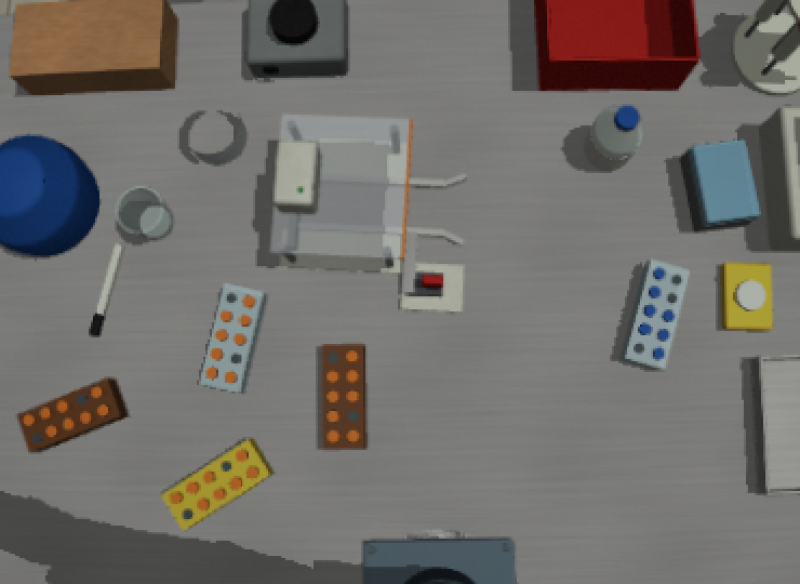

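View pics/sidec.png

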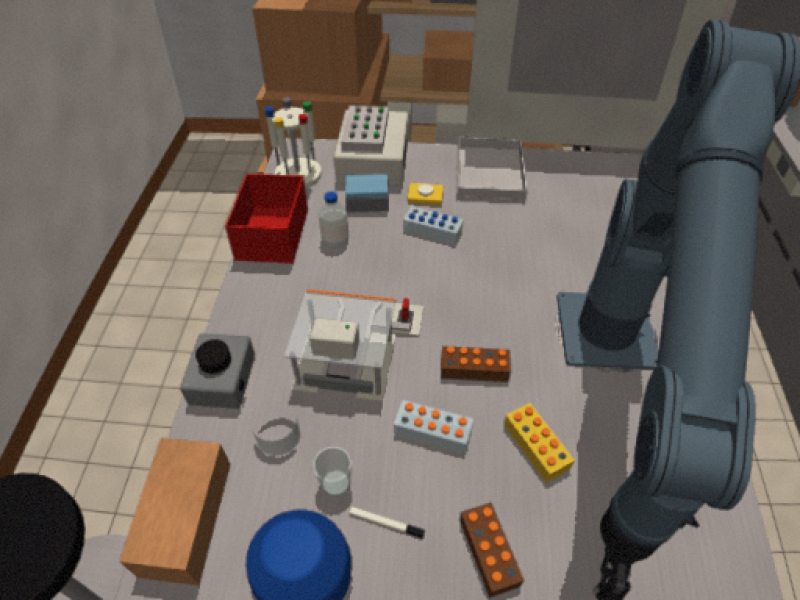

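The top view (crop pixels) shows four orange-capped racks:
- Clear/white at (232,338), world about (0.404, 0.295).
- Brown at (72,412) and (343,397).
- Yellow at (217,483).

Only the clear one fits the description, and the blue-capped rack at (657,314) stays put. The dock mouth faces right (-y) and the lane runs along +y, with the latch on the robot's side at (432,281).

The drive has no tilt, so I'll confirm the rack in one crop and test what an out-of-reach stretch does in free space.

```bash
python3 -c "
import cv2
a=cv2.imread('pics/top0.png')[180:300,60:240]
cv2.imwrite('pics/conf.png',cv2.resize(a,(750,500),interpolation=3))"
```

```text
(no output)
```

View pics/conf.png

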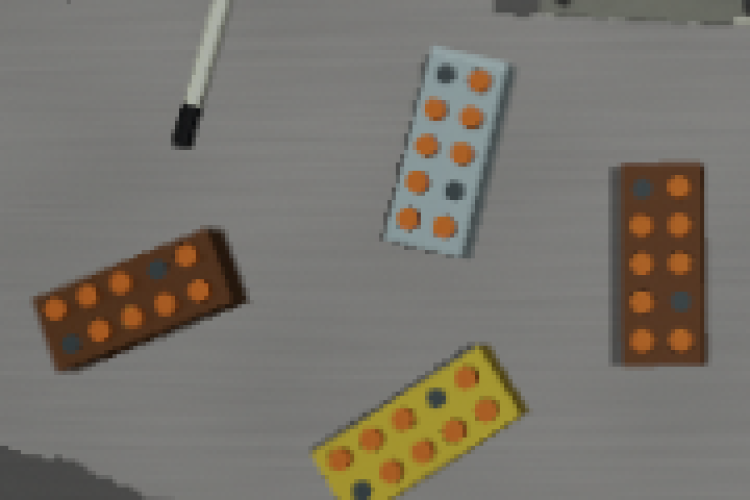

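Request:
{"op": "drive_tool", "data": {
  "plan": [
    {"travel": [0, 40, 0]},
    {"travel": [0, 80, 0]},
    {"travel": [0, 120, 0]},
    {"travel": [0, 160, 0]},
    {"travel": [0, 200, 0]},
    {"travel": [0, 240, 0]},
    {"travel": [0, 280, 0]},
    {"travel": [0, 300, 0]}
  ]
}}

```text
invalid input
```

The crop confirms it: the pale clear rack at (450,150) is the only orange-capped one that isn't brown or yellow.

Request:
{"op": "drive_tool", "data": {
  "plan": [
    {"claw": 0, "roll": 0, "travel": [0, 40, 0]},
    {"claw": 0, "roll": 0, "travel": [0, 80, 0]},
    {"claw": 0, "roll": 0, "travel": [0, 120, 0]},
    {"claw": 0, "roll": 0, "travel": [0, 160, 0]},
    {"claw": 0, "roll": 0, "travel": [0, 200, 0]},
    {"claw": 0, "roll": 0, "travel": [0, 240, 0]},
    {"claw": 0, "roll": 0, "travel": [0, 280, 0]},
    {"claw": 0, "roll": 0, "travel": [0, 300, 0]}
  ]
}}

```text
t: 2.07
tcp_pos: [0.2264, 0.8842, 0.2433]
tool_rot: [-0.414, -3.1, -0.003]
ft_force: [1.2, -0.8, -1.2]
gripper_width: 0.998
```

```bash
python3 -c "
from h import *
state()"
```

```text
t 2.07 tcp [0.2264 0.8842 0.2433] F [ 1.2 -0.8 -1.2] w 0.998 q [-1.4   1.18  0.23  0.36 -0.23  1.61 -0.02]
[[-0.965  0.262 -0.013]
 [ 0.262  0.965  0.004]
 [ 0.014  0.    -1.   ]]
```

Request:
{"op": "drive_tool", "data": {
  "plan": [
    {"claw": 0, "roll": 0, "travel": [0, 40, 0]},
    {"claw": 0, "roll": 0, "travel": [0, 80, 0]},
    {"claw": 0, "roll": 0, "travel": [0, 120, 0]},
    {"claw": 0, "roll": 0, "travel": [0, 120, 0]},
    {"claw": 0, "roll": 0, "travel": [0, 120, 0]},
    {"claw": 0, "roll": 0, "travel": [0, 120, 0]}
  ]
}}

```text
t: 2.57
tcp_pos: [0.242, 0.9046, 0.2303]
tool_rot: [-0.421, -3.104, -0.056]
ft_force: [-5.7, 2.5, 7.4]
gripper_width: 0.996
```

```bash
python3 -c "
from h import *
state()"
```

```text
t 2.57 tcp [0.242  0.9046 0.2303] F [-5.7  2.5  7.4] w 0.996 q [-1.45  1.34  1.26  0.24 -1.23  1.69  0.08]
[[-0.964  0.266 -0.004]
 [ 0.266  0.963  0.037]
 [ 0.014  0.034 -0.999]]
```

Request:
{"op": "drive_tool", "data": {
  "plan": [
    {"claw": 0, "roll": 0, "travel": [0, 300, 0]},
    {"claw": 0, "roll": 0, "travel": [0, 300, 0]},
    {"claw": 0, "roll": 0, "travel": [0, 300, 0]},
    {"claw": 0, "roll": 0, "travel": [0, 300, 0]},
    {"claw": 0, "roll": 0, "travel": [0, 300, 0]},
    {"claw": 0, "roll": 0, "travel": [0, 300, 0]},
    {"claw": 0, "roll": 0, "travel": [0, 300, 0]},
    {"claw": 0, "roll": 0, "travel": [0, 300, 0]}
  ]
}}

```text
t: 3.23
tcp_pos: [0.2502, 0.9207, 0.2016]
tool_rot: [0.425, 3.108, 0.113]
ft_force: [-0.3, 0.3, 0.5]
gripper_width: 1.003
```

```bash
python3 -c "
from h import *
state()"
```

```text
t 3.23 tcp [0.2502 0.9207 0.2016] F [-0.3  0.3  0.5] w 1.003 q [-1.45  1.37  1.26  0.25 -1.23  1.62  0.08]
[[-0.963  0.268  0.013]
 [ 0.269  0.961  0.071]
 [ 0.007  0.072 -0.997]]
```

Request:
{"op": "drive_tool", "data": {
  "plan": [
    {"claw": 0, "roll": 0, "travel": [0, 0, 0]},
    {"claw": 0, "roll": 0, "travel": [0, -40, 0]},
    {"claw": 0, "roll": 0, "travel": [0, -80, 0]},
    {"claw": 0, "roll": 0, "travel": [0, -80, 0]},
    {"claw": 0, "roll": 0, "travel": [0, -80, 0]}
  ]
}}

```text
t: 3.65
tcp_pos: [0.2272, 0.8417, 0.1958]
tool_rot: [0.425, 3.109, 0.112]
ft_force: [0.1, 1.3, 0.7]
gripper_width: 1.002
```

```bash
python3 -c "
from h import *
state()"
```

```text
t 3.65 tcp [0.2272 0.8417 0.1958] F [0.1 1.3 0.7] w 1.002 q [-1.75  1.24  1.25  0.91 -1.15  1.47  0.4 ]
[[-0.963  0.268  0.011]
 [ 0.268  0.961  0.07 ]
 [ 0.008  0.071 -0.997]]
```

Request:
{"op": "drive_tool", "data": {
  "plan": [
    {"claw": 0, "roll": 0, "travel": [0, 40, 0]},
    {"claw": 0, "roll": 0, "travel": [0, 80, 0]},
    {"claw": 0, "roll": 0, "travel": [0, 120, 0]}
  ]
}}

```text
t: 3.9
tcp_pos: [0.2479, 0.9191, 0.2027]
tool_rot: [0.431, 3.106, 0.133]
ft_force: [-0.1, 4.2, 2.0]
gripper_width: 1.003
```

Request:
{"op": "drive_tool", "data": {
  "plan": [
    {"claw": 0, "roll": 0, "travel": [0, 400, 0]}
  ]
}}

```text
t: 3.98
tcp_pos: [0.2537, 0.9323, 0.2007]
tool_rot: [0.434, 3.102, 0.171]
ft_force: [-35.5, 49.3, 11.0]
gripper_width: 1.0
```

Request:
{"op": "drive_tool", "data": {
  "plan": [
    {"claw": 0, "roll": 0, "travel": [0, 400, 0]}
  ]
}}

```text
t: 4.07
tcp_pos: [0.2656, 0.9375, 0.1961]
tool_rot: [0.451, 3.09, 0.207]
ft_force: [3.5, -0.8, -0.4]
gripper_width: 1.0
```

Request:
{"op": "drive_tool", "data": {
  "plan": [
    {"claw": 0, "roll": 0, "travel": [0, 400, 0]},
    {"claw": 0, "roll": 0, "travel": [0, 400, 0]}
  ]
}}

```text
t: 4.23
tcp_pos: [0.2611, 0.9523, 0.1985]
tool_rot: [0.427, 3.084, 0.27]
ft_force: [-0.6, 0.1, 0.5]
gripper_width: 1.0
```

Request:
{"op": "drive_tool", "data": {
  "plan": [
    {"claw": 0, "roll": 0, "travel": [0, 400, 0]},
    {"claw": 0, "roll": 0, "travel": [0, 400, 0]}
  ]
}}

```text
t: 4.4
tcp_pos: [0.2624, 0.9633, 0.2011]
tool_rot: [0.422, 3.075, 0.324]
ft_force: [-0.0, 0.2, 0.5]
gripper_width: 0.997
```

Request:
{"op": "drive_tool", "data": {
  "plan": [
    {"claw": 0, "roll": 0, "travel": [0, 400, -200]},
    {"claw": 0, "roll": 0, "travel": [0, 400, -200]}
  ]
}}

```text
t: 4.57
tcp_pos: [0.2642, 0.9653, 0.2392]
tool_rot: [0.422, 3.066, 0.37]
ft_force: [0.3, -0.1, -0.0]
gripper_width: 0.999
```

Request:
{"op": "drive_tool", "data": {
  "plan": [
    {"claw": 0, "roll": 0, "travel": [0, 400, -200]},
    {"claw": 0, "roll": 0, "travel": [0, 400, -200]}
  ]
}}

```text
t: 4.73
tcp_pos: [0.2654, 0.967, 0.2799]
tool_rot: [0.42, 3.054, 0.424]
ft_force: [0.3, 0.5, 0.1]
gripper_width: 1.0
```

```bash
python3 -c "
from h import *
state()"
```

```text
t 4.73 tcp [0.2654 0.967  0.2799] F [0.3 0.5 0.1] w 1.0 q [-1.45  1.3   1.26  0.24 -1.24  1.49  0.09]
[[-0.963  0.261  0.066]
 [ 0.269  0.926  0.263]
 [ 0.008  0.271 -0.962]]
```

Request:
{"op": "drive_tool", "data": {
  "plan": [
    {"claw": 0, "roll": 0, "travel": [1, -30, -8]},
    {"claw": 0, "roll": 0, "travel": [2, -65, -18]},
    {"claw": 0, "roll": 0, "travel": [3, -100, -28]},
    {"claw": 0, "roll": 0, "travel": [4, -135, -38]},
    {"claw": 0, "roll": 0, "travel": [5, -170, -48]},
    {"claw": 0, "roll": 0, "travel": [6, -205, -58]},
    {"claw": 0, "roll": 0, "travel": [7, -240, -68]},
    {"claw": 0, "roll": 0, "travel": [8, -275, -78]}
  ]
}}

```text
t: 5.4
tcp_pos: [0.1846, 0.7093, 0.2778]
tool_rot: [0.42, 3.059, 0.418]
ft_force: [0.3, 0.8, 1.8]
gripper_width: 1.001
```

Request:
{"op": "drive_tool", "data": {
  "plan": [
    {"claw": 0, "roll": 0, "travel": [1, -35, -10]},
    {"claw": 0, "roll": 0, "travel": [2, -70, -20]},
    {"claw": 0, "roll": 0, "travel": [3, -105, -30]},
    {"claw": 0, "roll": 0, "travel": [4, -140, -40]},
    {"claw": 0, "roll": 0, "travel": [5, -175, -50]},
    {"claw": 0, "roll": 0, "travel": [6, -210, -60]},
    {"claw": 0, "roll": 0, "travel": [7, -245, -70]},
    {"claw": 0, "roll": 0, "travel": [8, -275, -78]}
  ]
}}

```text
t: 6.07
tcp_pos: [0.108, 0.4582, 0.2787]
tool_rot: [0.431, 3.063, 0.389]
ft_force: [0.4, -0.8, -0.1]
gripper_width: 0.999
```

```bash
python3 -c "
from h import *
state()"
```

```text
t 6.07 tcp [0.108  0.4582 0.2787] F [ 0.4 -0.8 -0.1] w 0.999 q [-2.61  0.06  1.23  2.19 -0.07  0.68 -0.04]
[[-0.962  0.268  0.058]
 [ 0.274  0.931  0.242]
 [ 0.011  0.249 -0.969]]
```

Request:
{"op": "drive_tool", "data": {
  "plan": [
    {"claw": 0, "roll": 0, "travel": [0, -300, -80]},
    {"claw": 0, "roll": 0, "travel": [0, -300, -80]}
  ]
}}

```text
t: 6.23
tcp_pos: [0.0929, 0.4161, 0.2767]
tool_rot: [0.432, 3.074, 0.354]
ft_force: [0.2, -1.6, -1.1]
gripper_width: 1.001
```

Request:
{"op": "drive_tool", "data": {
  "plan": [
    {"claw": 0, "roll": 0, "travel": [0, -300, -80]},
    {"claw": 0, "roll": 0, "travel": [0, -300, -80]}
  ]
}}

```text
t: 6.4
tcp_pos: [0.0723, 0.3408, 0.2793]
tool_rot: [0.433, 3.067, 0.351]
ft_force: [2.8, -20.8, 23.9]
gripper_width: 0.999
```

Request:
{"op": "drive_tool", "data": {
  "plan": [
    {"claw": 0, "roll": 0, "travel": [0, -300, -70]},
    {"claw": 0, "roll": 0, "travel": [0, -300, -70]}
  ]
}}

```text
t: 6.57
tcp_pos: [0.0644, 0.317, 0.2975]
tool_rot: [0.43, 3.076, 0.342]
ft_force: [0.9, 0.3, 0.9]
gripper_width: 0.998
```

```bash
python3 -c "
from h import *
state()"
```

```text
t 6.57 tcp [0.0644 0.317  0.2975] F [0.9 0.3 0.9] w 0.998 q [-2.17 -0.37  0.48  2.39  0.31  0.9  -0.59]
[[-0.962  0.269  0.047]
 [ 0.273  0.938  0.213]
 [ 0.014  0.218 -0.976]]
```

Request:
{"op": "drive_tool", "data": {
  "plan": [
    {"claw": 0, "roll": 0, "travel": [0, -300, -70]},
    {"claw": 0, "roll": 0, "travel": [0, -300, -70]}
  ]
}}

```text
t: 6.73
tcp_pos: [0.0671, 0.3036, 0.3082]
tool_rot: [0.436, 3.079, 0.364]
ft_force: [-0.3, -0.0, -0.3]
gripper_width: 0.999
```

Request:
{"op": "drive_tool", "data": {
  "plan": [
    {"claw": 0, "roll": 0, "travel": [0, -300, -60]},
    {"claw": 0, "roll": 0, "travel": [0, -300, -60]}
  ]
}}

```text
t: 6.9
tcp_pos: [0.0667, 0.2911, 0.3135]
tool_rot: [0.438, 3.079, 0.367]
ft_force: [0.4, -0.3, -0.1]
gripper_width: 0.998
```

Request:
{"op": "drive_tool", "data": {
  "plan": [
    {"claw": 0, "roll": 0, "travel": [0, -300, -60]},
    {"claw": 0, "roll": 0, "travel": [0, -300, -60]}
  ]
}}

```text
t: 7.07
tcp_pos: [0.0632, 0.2768, 0.3124]
tool_rot: [0.441, 3.087, 0.331]
ft_force: [-0.2, 0.4, -0.2]
gripper_width: 1.001
```

Request:
{"op": "drive_tool", "data": {
  "plan": [
    {"claw": 0, "roll": 0, "travel": [0, -300, -50]},
    {"claw": 0, "roll": 0, "travel": [0, -300, -50]}
  ]
}}

```text
t: 7.23
tcp_pos: [0.06, 0.2606, 0.3089]
tool_rot: [-0.454, -3.088, -0.255]
ft_force: [0.5, -0.3, -0.2]
gripper_width: 0.999
```

```bash
python3 -c "
from h import *
state()"
```

```text
t 7.23 tcp [0.06   0.2606 0.3089] F [ 0.5 -0.3 -0.2] w 0.999 q [-1.26 -0.37 -0.18  2.4  -0.09  0.95 -0.11]
[[-0.958  0.287  0.014]
 [ 0.285  0.945  0.162]
 [ 0.033  0.159 -0.987]]
```

Request:
{"op": "drive_tool", "data": {
  "plan": [
    {"claw": 0, "roll": 0, "travel": [0, -300, -40]},
    {"claw": 0, "roll": 0, "travel": [0, -300, -40]}
  ]
}}

```text
t: 7.4
tcp_pos: [0.0565, 0.2455, 0.3072]
tool_rot: [-0.457, -3.072, -0.179]
ft_force: [0.2, -1.2, -0.1]
gripper_width: 0.999
```

Request:
{"op": "drive_tool", "data": {
  "plan": [
    {"claw": 0, "roll": 0, "travel": [0, -300, -30]},
    {"claw": 0, "roll": 0, "travel": [0, -300, -30]}
  ]
}}

```text
t: 7.57
tcp_pos: [0.0537, 0.2287, 0.3062]
tool_rot: [-0.458, -3.051, -0.1]
ft_force: [0.5, 0.2, 0.2]
gripper_width: 0.999
```

```bash
python3 -c "
from h import *
state()"
```

```text
t 7.57 tcp [0.0537 0.2287 0.3062] F [0.5 0.2 0.2] w 0.999 q [-1.23 -0.37 -0.16  2.4  -0.13  1.06 -0.05]
[[-0.954  0.295 -0.045]
 [ 0.292  0.954  0.072]
 [ 0.064  0.056 -0.996]]
```

Request:
{"op": "drive_tool", "data": {
  "plan": [
    {"claw": 0, "roll": 0, "travel": [40, -5, 0]},
    {"claw": 0, "roll": 0, "travel": [80, -15, 0]},
    {"claw": 0, "roll": 0, "travel": [120, -25, 0]},
    {"claw": 0, "roll": 0, "travel": [160, -40, 0]},
    {"claw": 0, "roll": 0, "travel": [175, -50, 0]},
    {"claw": 0, "roll": 0, "travel": [175, -50, 0]}
  ]
}}

```text
t: 8.07
tcp_pos: [-0.1326, 0.2325, 0.316]
tool_rot: [-0.446, -3.05, -0.108]
ft_force: [-0.2, 0.2, 0.8]
gripper_width: 1.004
```

Request:
{"op": "drive_tool", "data": {
  "plan": [
    {"claw": 0, "roll": 0, "travel": [-220, -200, -25]},
    {"claw": 0, "roll": 0, "travel": [-220, -200, -25]}
  ]
}}

```text
t: 8.23
tcp_pos: [-0.118, 0.2198, 0.3125]
tool_rot: [-0.468, -3.055, -0.099]
ft_force: [0.5, -0.9, 0.6]
gripper_width: 1.002
```

```bash
python3 -c "
from h import *
state()"
```

```text
t 8.23 tcp [-0.118   0.2198  0.3125] F [ 0.5 -0.9  0.6] w 1.002 q [-1.8  -0.36 -0.33  2.37 -0.13  1.04 -0.79]
[[-0.953  0.3   -0.039]
 [ 0.297  0.952  0.071]
 [ 0.058  0.056 -0.997]]
```

Request:
{"op": "drive_tool", "data": {
  "plan": [
    {"claw": 0, "roll": 0, "travel": [-220, -200, -25]},
    {"claw": 0, "roll": 0, "travel": [-220, -200, -25]}
  ]
}}

```text
t: 8.4
tcp_pos: [-0.1187, 0.2043, 0.3063]
tool_rot: [-0.41, -3.069, -0.061]
ft_force: [-3.7, -2.5, 0.3]
gripper_width: 1.0
```

Request:
{"op": "drive_tool", "data": {
  "plan": [
    {"claw": 0, "roll": 0, "travel": [-220, -200, -15]},
    {"claw": 0, "roll": 0, "travel": [-220, -200, -15]}
  ]
}}

```text
t: 8.57
tcp_pos: [-0.1078, 0.1969, 0.3033]
tool_rot: [-0.431, -3.085, -0.024]
ft_force: [-3.1, -1.8, -0.2]
gripper_width: 0.999
```

```bash
python3 -c "
from h import *
state()"
```

```text
t 8.57 tcp [-0.1078  0.1969  0.3033] F [-3.1 -1.8 -0.2] w 0.999 q [-1.84 -0.37 -0.3   2.39 -0.13  1.08 -0.77]
[[-0.961  0.274 -0.024]
 [ 0.274  0.962  0.019]
 [ 0.028  0.012 -1.   ]]
```

```bash
cat >> h.py <<'E'
def plane(cam,uv,z):
    c=robot.camera_params(cam); n=cv2.undistortPoints(np.float64(uv).reshape(-1,1,2),np.float64(c['K']),np.float64(c['D'])).reshape(-1,2)
    r=R.from_rotvec(np.ravel(c['rvec'])).inv(); d=r.apply(np.c_[n,np.ones(len(n))]); o=-r.apply(np.ravel(c['tvec']))
    return o+d*((z-o[2])/d[:,2])[:,None]
E
python3 - <<'E'
from h import *
for cam in ['top','side']:
    im,d=robot.capture(cam)
    hsv=cv2.cvtColor(im,cv2.COLOR_RGB2HSV)
    for n in ['rack_center','blue_rack_center','latch','roof']:
        for r in robot.cut_out(n,cam)[:4]:
            m=r['region']; v,u=np.nonzero(m); 
            P=plane(cam,np.c_[u,v],.04)[:,:2]
            (c,s,a)=cv2.minAreaRect(np.float32(P*1000))
            print(cam,n,round(r['conf'],2),'n',m.sum(),np.round(c,1),np.round(s,1),round(a,1),im[m].mean(0).round())
    # orange caps
    o=(hsv[...,0]>5)&(hsv[...,0]<18)&(hsv[...,1]>170)&(hsv[...,2]>120)
    k,lab,st,ce=cv2.connectedComponentsWithStats(o.astype(np.uint8))
    W=plane(cam,ce,.05)
    sel=[i for i in range(1,k) if np.hypot(*(W[i,:2]-[.404,.295]))<.1 and st[i,4]>3]
    print(cam,'caps',np.round(W[sel,:2],3).tolist())
    # strip
    v,u=np.nonzero(o&(hsv[...,2]>100)); P=plane(cam,np.c_[u,v],.11)
    q=(abs(P[:,1]-.035)<.03)&(P[:,0]>.47)&(P[:,0]<.72); P=P[q]
    if q.sum()>5:
        f=np.polyfit(P[:,0],P[:,1],1); print(cam,'strip',q.sum(),'x',P[:,0].min(),P[:,0].max(),'slope',f, 'phi',90+np.degrees(np.arctan(f[0])))
    rm=((hsv[...,0]<4)|(hsv[...,0]>176))&(hsv[...,1]>180); v,u=np.nonzero(rm); P=plane(cam,np.c_[u,v],.065); q=np.hypot(P[:,0]-.476,P[:,1])<.05
    print(cam,'tab',q.sum(),P[q].mean(0),P[q].min(0),P[q].max(0))
E
```

```text
top rack_center 0.91 n 1012 [290.6 532.7] [ 68.5 168.6] 20.5 [89. 56. 33.]
top rack_center 0.83 n 999 [191.  313.7] [ 65.1 157.4] 33.1 [150. 126.  45.]
top rack_center 0.72 n 1106 [398.4 291.1] [ 73.8 155.1] 76.4 [128. 127. 119.]
top rack_center 0.62 n 994 [315.2 134.1] [ 64.5 151.7] 88.0 [99. 64. 39.]
top blue_rack_center 0.78 n 1080 [ 422.6 -317.3] [ 70.7 159.5] 72.5 [106. 122. 132.]
top blue_rack_center 0.23 n 270 [471.5 483.7] [ 24.8 140. ] 73.9 [118. 120. 114.]
top latch 0.69 n 611 [ 689.8 -269. ] [ 75.7 108.7] 43.5 [80. 88. 93.]
top latch 0.53 n 278 [503.4  17.1] [56.3 85.9] 88.9 [110.  92.  90.]
top roof 0.69 n 1233 [ 612.6 -429.2] [131.1 107.9] 7.2 [ 79. 106. 118.]
top roof 0.56 n 4062 [622.9 136.2] [202.5 218.2] 86.1 [135. 137. 133.]
top caps [[0.451, 0.269], [0.43, 0.303], [0.424, 0.275], [0.403, 0.308], [0.396, 0.281], [0.376, 0.315], [0.349, 0.322], [0.343, 0.294]]
top tab 48 [0.47342267 0.00351926 0.065     ] [ 0.4656689  -0.01016838  0.065     ] [0.48158216 0.01456758 0.065     ]
side rack_center 0.95 n 1194 [196.5 325.9] [ 81.2 164.6] 31.6 [171. 130.  45.]
side rack_center 0.75 n 1092 [404.8 305.2] [ 81.1 154.2] 76.5 [149. 138. 129.]
side rack_center 0.74 n 2776 [619.9  66. ] [209.4 218.5] 86.2 [163. 156. 148.]
side rack_center 0.67 n 900 [316.4 146. ] [151.5  87.5] 1.7 [102.  58.  32.]
side blue_rack_center 0.77 n 636 [ 425.8 -304.5] [112.5 163.3] 72.2 [111. 120. 127.]
side blue_rack_center 0.5 n 173 [476.3  20.1] [95.9 43. ] 73.6 [110.  79.  76.]
side roof 0.59 n 2667 [619.6  65.7] [206.9 214.3] 85.6 [163. 157. 149.]
side caps [[0.454, 0.27], [0.427, 0.278], [0.4, 0.283], [0.434, 0.304], [0.346, 0.297], [0.407, 0.311], [0.379, 0.317], [0.352, 0.323]]
side strip 27 x 0.505557293042599 0.6816712017241147 slope [-0.07072422  0.07093085] phi 85.95453671882092
side tab 38 [0.47853827 0.02134836 0.065     ] [ 0.4732883  -0.00808914  0.065     ] [0.48387204 0.04882344 0.065     ]
```

Request:
{"op": "drive_tool", "data": {
  "plan": [
    {"claw": 0, "roll": 0, "travel": [-2, 38, 0]},
    {"claw": 0, "roll": 0, "travel": [-4, 78, 1]},
    {"claw": 0, "roll": 0, "travel": [-6, 118, 1]},
    {"claw": 0, "roll": 0, "travel": [-8, 158, 2]},
    {"claw": 0, "roll": 0, "travel": [-10, 198, 2]},
    {"claw": 0, "roll": 0, "travel": [-12, 238, 2]},
    {"claw": 0, "roll": 0, "travel": [-13, 278, 3]},
    {"claw": 0, "roll": 0, "travel": [-14, 316, 3]}
  ]
}}

```text
t: 9.73
tcp_pos: [0.006, 0.499, 0.3034]
tool_rot: [-0.473, -3.086, -0.027]
ft_force: [-1.1, -0.2, 1.1]
gripper_width: 0.999
```

Request:
{"op": "drive_tool", "data": {
  "plan": [
    {"claw": 0, "roll": -0.01, "travel": [-35, -7, 7]},
    {"claw": 0, "roll": -0.02, "travel": [-75, -15, 14]},
    {"claw": 0, "roll": -0.04, "travel": [-115, -22, 22]},
    {"claw": 0, "roll": -0.04, "travel": [-155, -30, 30]},
    {"claw": 0, "roll": -0.04, "travel": [-195, -38, 38]},
    {"claw": 0, "roll": -0.04, "travel": [-235, -46, 46]},
    {"claw": 0, "roll": -0.04, "travel": [-275, -54, 53]},
    {"claw": 0, "roll": -0.04, "travel": [-310, -60, 60]}
  ]
}}

```text
t: 10.4
tcp_pos: [0.2838, 0.3466, 0.2356]
tool_rot: [-0.412, -3.095, -0.028]
ft_force: [0.2, 1.6, 0.1]
gripper_width: 0.998
```

```bash
cat >> h.py <<'E'
def go(P,s=None):
    s=s or robot.observe(); print('travel mm',np.round(1000*R.from_rotvec(s['tool_rot']).inv().apply(np.array(P)-s['tcp_pos']),1))
E
python3 -c "
from h import *
go([.402,.296,.15],state())"
```

```text
t 10.4 tcp [0.2838 0.3466 0.2356] F [0.2 1.6 0.1] w 0.998 q [-1.15  0.2   0.21  2.08 -0.09  0.86  0.42]
[[-0.965  0.262 -0.017]
 [ 0.262  0.965  0.021]
 [ 0.022  0.016 -1.   ]]
travel mm [-129.1  -19.2   82.6]
```

Request:
{"op": "drive_tool", "data": {
  "plan": [
    {"claw": 0, "roll": -0.01, "travel": [-30, -4, 19]},
    {"claw": 0, "roll": -0.02, "travel": [-60, -9, 38]},
    {"claw": 0, "roll": -0.03, "travel": [-90, -13, 57]},
    {"claw": 0, "roll": -0.03, "travel": [-115, -17, 74]},
    {"claw": 0, "roll": -0.03, "travel": [-129, -19, 83]},
    {"claw": 0, "roll": -0.03, "travel": [-129, -19, 83]},
    {"claw": 0, "roll": -0.03, "travel": [-129, -19, 83]}
  ]
}}

```text
t: 10.98
tcp_pos: [0.3997, 0.2978, 0.1493]
tool_rot: [-0.366, -3.099, -0.027]
ft_force: [-0.1, 0.4, -0.4]
gripper_width: 1.0
```

```bash
python3 -c "
from h import *
go([.402,.296,.032],state())
im,d=robot.capture('wrist'); cv2.imwrite('pics/w1.png',im[:,:,::-1])
for r in robot.tip_of('rack_center','wrist')[:3]: print(r['conf'],w('wrist',r['point']))
hsv=cv2.cvtColor(im,cv2.COLOR_RGB2HSV)
o=(hsv[...,0]>5)&(hsv[...,0]<18)&(hsv[...,1]>170)&(hsv[...,2]>120)
k,lab,st,ce=cv2.connectedComponentsWithStats(o.astype(np.uint8))
for i in range(1,k):
  if st[i,4]>20: print(st[i,4],plane('wrist',ce[i:i+1],.05)[0].round(4))
"
```

```text
t 10.98 tcp [0.3997 0.2978 0.1493] F [-0.1  0.4 -0.4] w 1.0 q [-0.9   0.43  0.23  2.02 -0.19  0.71  0.79]
[[-0.972  0.233 -0.018]
 [ 0.233  0.972  0.02 ]
 [ 0.022  0.015 -1.   ]]
travel mm [ -5.3  -3.  117.2]
0.74 [0.29352198 0.54042699 0.02247719]
0.57 [0.31309308 0.13368576 0.01936791]
0.55 [0.40079615 0.2951838  0.02024836]
142 [0.2381 0.2764 0.05  ]
291 [0.2891 0.5079 0.05  ]
363 [0.298  0.4819 0.05  ]
338 [0.3241 0.4921 0.05  ]
328 [0.261  0.1472 0.05  ]
249 [0.2615 0.1205 0.05  ]
302 [0.2886 0.1473 0.05  ]
291 [0.3167 0.1474 0.05  ]
266 [0.3169 0.1197 0.05  ]
269 [0.3446 0.1475 0.05  ]
249 [0.3447 0.1198 0.05  ]
212 [0.3726 0.1197 0.05  ]
83 [0.4353 0.3051 0.05  ]
```

View pics/w1.png

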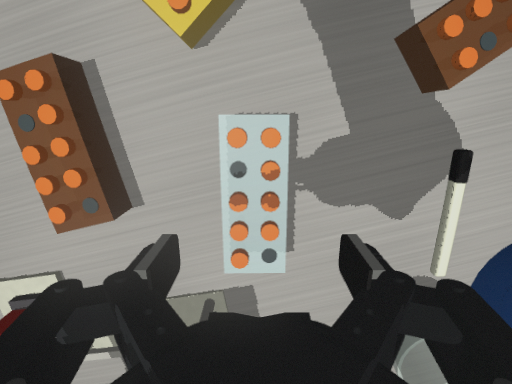

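The clear rack sits between the open fingers at (255,195), square with them. I'll descend and grip.

Request:
{"op": "drive_tool", "data": {
  "plan": [
    {"claw": 0, "roll": 0, "travel": [-5, -3, 30]},
    {"claw": 0, "roll": 0, "travel": [-5, -3, 65]},
    {"claw": 0, "roll": 0, "travel": [-5, -3, 95]},
    {"claw": 0, "roll": 0, "travel": [-5, -3, 110]},
    {"claw": 0, "roll": 0, "travel": [-5, -3, 117]},
    {"claw": 0, "roll": 0, "travel": [-5, -3, 117]},
    {"claw": 0.6, "roll": 0, "travel": [-5, -3, 117]},
    {"claw": 0.6, "roll": 0, "travel": [-5, -3, 117]}
  ]
}}

```text
t: 11.75
tcp_pos: [0.4019, 0.2976, 0.0341]
tool_rot: [-0.361, -3.102, -0.031]
ft_force: [-0.5, -5.5, 5.3]
gripper_width: 0.745
```

Request:
{"op": "drive_tool", "data": {
  "plan": [
    {"claw": 0.6, "roll": 0, "travel": [0, 0, 0]},
    {"claw": 0.6, "roll": 0, "travel": [0, 0, 0]},
    {"claw": 0.6, "roll": 0, "travel": [0, 0, 0]},
    {"claw": 0.6, "roll": 0, "travel": [0, 0, 0]}
  ]
}}

```text
t: 12.08
tcp_pos: [0.4018, 0.297, 0.0344]
tool_rot: [-0.362, -3.101, -0.03]
ft_force: [-1.5, -3.6, 9.5]
gripper_width: 0.684
```

Request:
{"op": "drive_tool", "data": {
  "plan": [
    {"claw": 0.6, "roll": 0, "travel": [0, 0, -15]},
    {"claw": 0.6, "roll": 0, "travel": [0, 0, -45]},
    {"claw": 0.6, "roll": 0, "travel": [0, 0, -80]},
    {"claw": 0.6, "roll": 0, "travel": [0, 0, -115]},
    {"claw": 0.6, "roll": 0, "travel": [0, 0, -135]},
    {"claw": 0.6, "roll": 0, "travel": [0, 0, -140]}
  ]
}}

```text
t: 12.58
tcp_pos: [0.4057, 0.2956, 0.1769]
tool_rot: [-0.362, -3.105, -0.038]
ft_force: [0.3, 0.3, -5.5]
gripper_width: 0.688
```

```bash
python3 -c "
from h import *
s=state()
go([.40,-.12,.17],s);
im,d=robot.capture('wrist'); cv2.imwrite('pics/w2.png',im[:,:,::-1])
"
```

```text
t 12.58 tcp [0.4057 0.2956 0.1769] F [ 0.3  0.3 -5.5] w 0.688 q [-0.9   0.39  0.25  2.   -0.18  0.76  0.79]
[[-0.973  0.23  -0.012]
 [ 0.23   0.973  0.026]
 [ 0.018  0.022 -1.   ]]
travel mm [ -90.2 -405.8   -3.8]
```

View pics/w2.png

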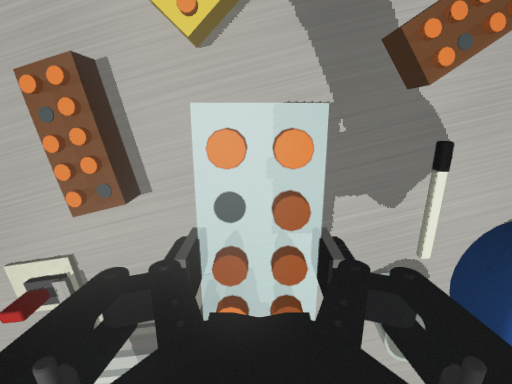

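Request:
{"op": "drive_tool", "data": {
  "plan": [
    {"claw": 0.6, "roll": 0.06, "travel": [-8, -25, -1]},
    {"claw": 0.6, "roll": 0.17, "travel": [-20, -60, -2]},
    {"claw": 0.6, "roll": 0.28, "travel": [-31, -96, -3]},
    {"claw": 0.6, "roll": 0.39, "travel": [-43, -132, -4]},
    {"claw": 0.6, "roll": 0.5, "travel": [-55, -168, -5]},
    {"claw": 0.6, "roll": 0.61, "travel": [-66, -204, -6]},
    {"claw": 0.6, "roll": 0.72, "travel": [-78, -240, -7]},
    {"claw": 0.6, "roll": 0.8, "travel": [-90, -278, -8]}
  ]
}}

```text
t: 13.3
tcp_pos: [0.4263, 0.0016, 0.173]
tool_rot: [-1.543, -2.706, -0.013]
ft_force: [1.1, 0.2, -6.0]
gripper_width: 0.683
```

```bash
python3 -c "
from h import *
s=state()
go([.45,-.12,.17],s);go([.587,-.09,.17],s)
M=R.from_rotvec(s['tool_rot']).as_matrix(); print('roll to -4deg', np.radians(4)+np.arctan2(M[1,1],M[0,1]))
"
```

```text
t 13.3 tcp [0.4263 0.0016 0.173 ] F [ 1.1  0.2 -6. ] w 0.683 q [-0.55  0.32  0.53  2.18 -0.27  0.73  0.71]
[[-0.509  0.861 -0.019]
 [ 0.86   0.509  0.02 ]
 [ 0.027 -0.006 -1.   ]]
travel mm [-1.168e+02 -4.150e+01  1.000e-01]
travel mm [-160.7   91.7   -2. ]
roll to -4deg 0.6041230588624261
```

Request:
{"op": "drive_tool", "data": {
  "plan": [
    {"claw": 0.6, "roll": 0.08, "travel": [-20, 9, -1]},
    {"claw": 0.6, "roll": 0.18, "travel": [-50, 22, -1]},
    {"claw": 0.6, "roll": 0.29, "travel": [-80, 36, -2]},
    {"claw": 0.6, "roll": 0.4, "travel": [-110, 50, -3]},
    {"claw": 0.6, "roll": 0.5, "travel": [-140, 63, -4]},
    {"claw": 0.6, "roll": 0.58, "travel": [-165, 74, -5]},
    {"claw": 0.6, "roll": 0.604, "travel": [-178, 80, -5]},
    {"claw": 0.6, "roll": 0.604, "travel": [-178, 80, -5]}
  ]
}}

```text
t: 13.97
tcp_pos: [0.5889, -0.1112, 0.1721]
tool_rot: [-2.277, -2.127, 0.002]
ft_force: [1.3, 0.1, -5.0]
gripper_width: 0.683
```

Run:
```python
from h import *
s=state()
M=R.from_rotvec(s['tool_rot']).as_matrix(); print('roll to -4deg', np.radians(4)+np.arctan2(M[1,1],M[0,1]))
for cam in ['top','wrist']:
    im,d=robot.capture(cam); cv2.imwrite(f'pics/{cam}3.png',im[:,:,::-1])
    for n in ['rack_center','dock','end_stop','roof_edge','latch_tab','latch_foot']:
        for r in robot.tip_of(n,cam)[:2]:
            print(cam,n,round(r['conf'],2),np.round(w(cam,r['point']),3))
a=cv2.imread('pics/top3.png')[100:230,190:330]; b=cv2.imread('pics/wrist3.png')
cv2.imwrite('pics/c3.png',np.hstack([cv2.resize(a,(400,371),interpolation=3),cv2.resize(b,(400,371))]))
go([.585,-.111,.05],s)
```

```text
t 13.97 tcp [ 0.5889 -0.1112  0.1721] F [ 1.3  0.1 -5. ] w 0.683 q [-0.33  0.63  0.65  1.75 -0.47  0.94  0.45]
[[ 0.068  0.998 -0.018]
 [ 0.998 -0.068  0.018]
 [ 0.016 -0.019 -1.   ]]
roll to -4deg 0.0018131307794739815
top rack_center 0.92 [0.189 0.317 0.024]
top rack_center 0.71 [0.287 0.543 0.024]
top dock 0.63 [ 0.593 -0.017 -0.002]
top roof_edge 0.91 [0.591 0.033 0.113]
top latch_tab 0.27 [ 0.426 -0.322  0.017]
wrist rack_center 0.7 [ 0.59  -0.11   0.157]
wrist latch_tab 0.83 [ 0.482 -0.003  0.042]
wrist latch_foot 0.76 [0.478 0.003 0.004]
travel mm [ -2.   -1.6 122.2]
```

View pics/c3.png

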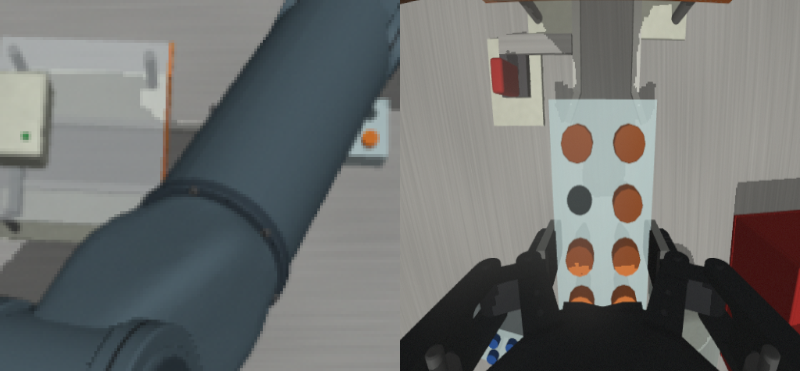

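Request:
{"op": "drive_tool", "data": {
  "plan": [
    {"claw": 0.6, "roll": 0, "travel": [-1, -2, 30]},
    {"claw": 0.6, "roll": 0, "travel": [-2, -2, 65]},
    {"claw": 0.6, "roll": 0, "travel": [-2, -2, 95]},
    {"claw": 0.6, "roll": 0, "travel": [-2, -2, 115]},
    {"claw": 0.6, "roll": 0, "travel": [-2, -2, 128]},
    {"claw": 0.6, "roll": 0, "travel": [-2, -2, 134]},
    {"claw": 0.6, "roll": 0, "travel": [-2, -2, 134]}
  ]
}}

```text
t: 15.25
tcp_pos: [0.5829, -0.108, 0.0394]
tool_rot: [-2.272, -2.129, -0.001]
ft_force: [-0.0, 0.3, -4.7]
gripper_width: 0.69
```

Run:
```python
from h import *
s=state()
im,d=robot.capture('wrist')
cv2.imwrite('pics/w4.png',im[:,:,::-1])
for n in ['rack_center','end_stop']:
    for r in robot.tip_of(n,'wrist')[:2]: print(n,round(r['conf'],2),np.round(w('wrist',r['point']),3))
x=np.array([.07,.998]);O=np.array([.592,-.016])
for dx in (-.09,-.04): print(O+dx*x); go([*(O+dx*x),s['tcp_pos'][2]],s)
```

```text
t 15.25 tcp [ 0.5829 -0.108   0.0394] F [-0.   0.3 -4.7] w 0.69 q [-0.25  0.81  0.51  1.81 -0.61  0.71  0.55]
[[ 0.065  0.998 -0.019]
 [ 0.998 -0.065  0.021]
 [ 0.019 -0.02  -1.   ]]
rack_center 0.62 [ 0.585 -0.111  0.028]
[ 0.5857  -0.10582]
travel mm [ 2.3  2.7 -0. ]
[ 0.5892  -0.05592]
travel mm [52.3  2.9  1. ]
```

View pics/w4.png

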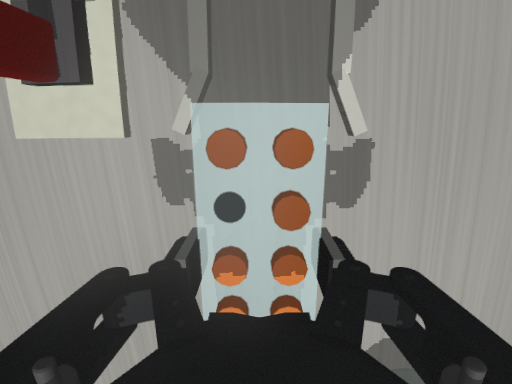

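Run:
```python
from h import *
P=plane('wrist',[[209,20],[331,20],[209,70],[331,70]],.012); print(P.round(4))
Q=plane('wrist',[[191,103],[328,103]],.044); print(Q.round(4))
x=np.array([.07,.998]);y=np.array([-.998,.07]);O=np.array([.592,-.016])
print('dock y of lane',((P[:,:2]-O)@y).round(4),'rack',((Q[:,:2]-O)@y).round(4),'dock x',((Q[:,:2]-O)@x).round(4))
im=cv2.imread('pics/w4.png'); print(im[20,180:225].mean(1).round().astype(int),im[20,320:365].mean(1).round().astype(int))
```

```text
[[ 0.5671  0.0103  0.012 ]
 [ 0.6305  0.0061  0.012 ]
 [ 0.5646 -0.0143  0.012 ]
 [ 0.6301 -0.0186  0.012 ]]
[[ 0.5608 -0.0331  0.044 ]
 [ 0.6209 -0.0371  0.044 ]]
dock y of lane [ 0.0267 -0.0368  0.0275 -0.0382] rack [ 0.0299 -0.0303] dock x [-0.0193 -0.019 ]
[ 98  98  98  96  97  97  97 105 114 117 117 117 117 117 118 117 118 117
 117 117 118 117 119 116 117 117 112  85  77  76  80  90  95  95  96  98
  99  98  98  96  96  96  95  97  98] [ 97  96  96  97  96  96  96  96  96  91  74  70  69  70  85 112 125 124
 122 123 124 124 123 124 123 123 124 123 123 124 123 122 123 120 107  94
  93  94  96  95  93  94  94  93  92]
```

Request:
{"op": "drive_tool", "data": {
  "plan": [
    {"claw": 0.6, "roll": 0, "travel": [0, 3, 1]},
    {"claw": 0.6, "roll": 0, "travel": [5, 5, 3]},
    {"claw": 0.6, "roll": 0, "travel": [15, 5, 3]},
    {"claw": 0.6, "roll": 0, "travel": [25, 5, 3]},
    {"claw": 0.6, "roll": 0, "travel": [35, 5, 3]},
    {"claw": 0.6, "roll": 0, "travel": [40, 5, 3]},
    {"claw": 0.6, "roll": 0, "travel": [40, 5, 3]}
  ]
}}

```text
t: 15.98
tcp_pos: [0.5909, -0.0652, 0.0377]
tool_rot: [-2.268, -2.132, -0.004]
ft_force: [0.6, 0.3, -4.6]
gripper_width: 0.682
```

Run:
```python
from h import *
s=state()
im,d=robot.capture('wrist')
cv2.imwrite('pics/w5.png',im[:,:,::-1])
for r in (30,60): print(r,im[r,180:225].mean(1).round().astype(int),im[r,320:365].mean(1).round().astype(int))
```

```text
t 15.98 tcp [ 0.5909 -0.0652  0.0377] F [ 0.6  0.3 -4.6] w 0.682 q [-0.32  0.81  0.51  1.8  -0.62  0.71  0.49]
[[ 0.062  0.998 -0.018]
 [ 0.998 -0.062  0.022]
 [ 0.021 -0.019 -1.   ]]
30 [116 117 117 118 117 118 118 119 119 118 119 118 119 117 119 120 118 114
  78  77  77  77  84  96  97  97  97  96  97  96  97  97  98  98  97  98
  98  99  99  99  98  97  99  97  98] [ 98  92  72  72  71  70 112 126 125 126 125 125 126 126 127 124 126 126
 126 124 126 124 124 124 124 126 129 128 129 129 128 126 128 126 194 192
 192 192 191 191 192 190 189 190 190]
60 [118 119 119 119 119 120 120 120 120 119 120 120 119 120 120 120 121 120
 103  83  81  80  79  91  98  99  98 100  99  98  98  97 100  99  99  99
  98  99 101 101 101  99 100 100  99] [ 83  71  72  71 103 125 127 127 129 127 128 127 127 127 127 127 128 128
 128 127 127 127 128 133 149 150 151 149 149 149 147 148 149 148 149 151
 153 152 151 150 149 149 150 149 150]
```

Request:
{"op": "drive_tool", "data": {
  "plan": [
    {"claw": 0.6, "roll": 0, "travel": [5, 1, 1]},
    {"claw": 0.6, "roll": 0, "travel": [15, 1, 2]},
    {"claw": 0.6, "roll": 0, "travel": [25, 1, 3]},
    {"claw": 0.6, "roll": 0, "travel": [35, 1, 4]},
    {"claw": 0.6, "roll": 0, "travel": [35, 1, 4]},
    {"claw": 0, "roll": 0, "travel": [35, 1, 4]},
    {"claw": 0, "roll": 0, "travel": [35, 1, 4]},
    {"claw": 0, "roll": 0, "travel": [35, 1, 4]}
  ]
}}

```text
t: 16.7
tcp_pos: [0.5941, -0.0328, 0.0346]
tool_rot: [-2.272, -2.13, -0.003]
ft_force: [-1.0, -0.4, 0.5]
gripper_width: 1.003
```

Request:
{"op": "drive_tool", "data": {
  "plan": [
    {"claw": 0, "roll": 0, "travel": [0, 0, 0]},
    {"claw": 0, "roll": 0, "travel": [0, 0, -20]},
    {"claw": 0, "roll": 0, "travel": [-20, 0, -60]},
    {"claw": 0, "roll": 0, "travel": [-60, 0, -95]},
    {"claw": 0, "roll": 0, "travel": [-90, 0, -130]},
    {"claw": 0, "roll": 0, "travel": [-90, 0, -150]}
  ]
}}

```text
t: 17.2
tcp_pos: [0.5891, -0.131, 0.1841]
tool_rot: [-2.279, -2.125, 0.001]
ft_force: [-0.6, -0.4, 0.5]
gripper_width: 1.001
```

Run:
```python
from h import *
s=state()
im,d=robot.capture('wrist')
cv2.imwrite('pics/w6.png',im[:,:,::-1])
for n in ['rack_center','end_stop','roof_edge','latch_tab','latch_foot','dock']:
    for r in robot.tip_of(n,'wrist')[:2]: print(n,round(r['conf'],2),np.round(w('wrist',r['point']),3))
```

```text
t 17.2 tcp [ 0.5891 -0.131   0.1841] F [-0.6 -0.4  0.5] w 1.001 q [-0.31  0.63  0.66  1.73 -0.47  0.97  0.47]
[[ 0.07   0.997 -0.018]
 [ 0.997 -0.07   0.018]
 [ 0.017 -0.02  -1.   ]]
rack_center 0.87 [ 0.601 -0.036  0.022]
latch_tab 0.71 [0.483 0.005 0.038]
latch_foot 0.61 [0.476 0.012 0.004]
dock 0.28 [0.474 0.007 0.002]
```

View pics/w6.png

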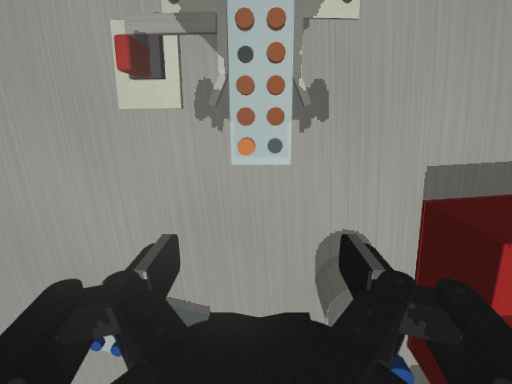

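The rack stands in the lane mouth with its tail at (260,163) and its front between the rails. Next I move to the far +y side to build up the lean.

Request:
{"op": "drive_tool", "data": {
  "plan": [
    {"claw": 0, "roll": 0, "travel": [10, -15, -30]},
    {"claw": 0, "roll": 0, "travel": [25, -35, -55]},
    {"claw": 0, "roll": 0, "travel": [45, -57, -80]},
    {"claw": 0, "roll": 0, "travel": [65, -80, -105]},
    {"claw": 0, "roll": 0, "travel": [84, -103, -130]},
    {"claw": 0, "roll": 0, "travel": [103, -127, -160]},
    {"claw": 0, "roll": 0, "travel": [123, -153, -180]},
    {"claw": 0, "roll": 0, "travel": [145, -175, -190]}
  ]
}}

```text
t: 18.22
tcp_pos: [0.428, 0.0267, 0.3801]
tool_rot: [-2.273, -2.13, -0.004]
ft_force: [0.2, 0.7, -0.0]
gripper_width: 1.002
```

Request:
{"op": "drive_tool", "data": {
  "plan": [
    {"claw": 0.5, "roll": 0, "travel": [30, -24, 0]},
    {"claw": 1, "roll": 0, "travel": [61, -48, 0]},
    {"claw": 1, "roll": 0, "travel": [92, -72, 0]},
    {"claw": 1, "roll": 0, "travel": [123, -96, 0]},
    {"claw": 1, "roll": 0, "travel": [154, -120, 5]},
    {"claw": 1, "roll": 0, "travel": [185, -143, 5]},
    {"claw": 1, "roll": 0, "travel": [216, -167, 5]},
    {"claw": 1, "roll": 0, "travel": [247, -190, 5]}
  ]
}}

```text
t: 18.88
tcp_pos: [0.2529, 0.2861, 0.3813]
tool_rot: [-2.271, -2.132, 0.001]
ft_force: [0.5, 0.4, 0.0]
gripper_width: -0.001
```

```bash
python3 -c "
from h import *
s=state()
go([.07,.6,.33],s);go([.07,.88,.30],s)
"
```

```text
t 18.88 tcp [0.2529 0.2861 0.3813] F [0.5 0.4 0. ] w -0.001 q [-1.23 -0.1   0.26  2.01 -0.    1.22 -1.03]
[[ 0.063  0.998 -0.019]
 [ 0.998 -0.063  0.019]
 [ 0.018 -0.02  -1.   ]]
travel mm [ 300.7 -201.3   60.8]
travel mm [ 579.5 -218.4   96.2]
```

Request:
{"op": "drive_tool", "data": {
  "plan": [
    {"claw": 1, "roll": 0, "travel": [34, -23, 7]},
    {"claw": 1, "roll": 0, "travel": [68, -46, 14]},
    {"claw": 1, "roll": 0, "travel": [102, -69, 21]},
    {"claw": 1, "roll": 0, "travel": [136, -92, 28]},
    {"claw": 1, "roll": 0, "travel": [170, -115, 35]},
    {"claw": 1, "roll": 0, "travel": [204, -138, 42]},
    {"claw": 1, "roll": 0, "travel": [238, -161, 49]},
    {"claw": 1, "roll": 0, "travel": [272, -184, 56]}
  ]
}}

```text
t: 19.55
tcp_pos: [0.0861, 0.5703, 0.333]
tool_rot: [-2.272, -2.132, 0.001]
ft_force: [1.1, 0.3, 0.6]
gripper_width: -0.001
```

Request:
{"op": "drive_tool", "data": {
  "plan": [
    {"claw": 1, "roll": 0, "travel": [38, -4, 4]},
    {"claw": 1, "roll": 0, "travel": [76, -8, 8]},
    {"claw": 1, "roll": 0, "travel": [114, -12, 12]},
    {"claw": 1, "roll": 0, "travel": [152, -16, 16]},
    {"claw": 1, "roll": 0, "travel": [190, -20, 20]},
    {"claw": 1, "roll": 0, "travel": [228, -24, 24]},
    {"claw": 1, "roll": 0, "travel": [266, -28, 28]},
    {"claw": 1, "roll": 0, "travel": [300, -32, 32]}
  ]
}}

```text
t: 20.22
tcp_pos: [0.0741, 0.8702, 0.3071]
tool_rot: [-2.272, -2.132, 0.002]
ft_force: [-0.1, 1.6, 0.5]
gripper_width: -0.001
```

```bash
python3 -c "
from h import *
s=state()
"
```

```text
t 20.22 tcp [0.0741 0.8702 0.3071] F [-0.1  1.6  0.5] w -0.001 q [-1.55  0.99  0.07  0.59 -0.08  1.55 -1.58]
[[ 0.064  0.998 -0.019]
 [ 0.998 -0.063  0.018]
 [ 0.017 -0.02  -1.   ]]
```

Request:
{"op": "drive_tool", "data": {
  "plan": [
    {"claw": 1, "roll": 0, "travel": [40, 0, 0]},
    {"claw": 1, "roll": 0, "travel": [60, 0, 0]}
  ]
}}

```text
t: 20.38
tcp_pos: [0.0822, 0.9005, 0.3024]
tool_rot: [-2.285, -2.102, 0.014]
ft_force: [1.6, -0.6, -1.4]
gripper_width: 0.002
```

Request:
{"op": "drive_tool", "data": {
  "plan": [
    {"claw": 1, "roll": 0, "travel": [400, 0, 0]},
    {"claw": 1, "roll": 0, "travel": [400, 0, 0]}
  ]
}}

```text
t: 20.55
tcp_pos: [0.0977, 0.907, 0.298]
tool_rot: [-2.303, -2.051, 0.027]
ft_force: [0.6, 0.2, -0.0]
gripper_width: 0.002
```

Request:
{"op": "drive_tool", "data": {
  "plan": [
    {"claw": 1, "roll": 0, "travel": [400, 0, 0]},
    {"claw": 1, "roll": 0, "travel": [400, 0, 0]}
  ]
}}

```text
t: 20.72
tcp_pos: [0.1074, 0.9169, 0.2929]
tool_rot: [-2.307, -2.026, 0.004]
ft_force: [1.7, -0.2, 0.9]
gripper_width: 0.004
```

Request:
{"op": "drive_tool", "data": {
  "plan": [
    {"claw": 1, "roll": 0, "travel": [400, 0, 0]},
    {"claw": 1, "roll": 0, "travel": [400, 0, 0]}
  ]
}}

```text
t: 20.88
tcp_pos: [0.1063, 0.9324, 0.2802]
tool_rot: [-2.284, -2.011, -0.027]
ft_force: [3.1, 0.5, 1.4]
gripper_width: -0.001
```

Request:
{"op": "drive_tool", "data": {
  "plan": [
    {"claw": 1, "roll": 0, "travel": [400, 0, 0]},
    {"claw": 1, "roll": 0, "travel": [400, 0, 0]}
  ]
}}

```text
t: 21.05
tcp_pos: [0.1101, 0.9461, 0.2689]
tool_rot: [-2.273, -1.995, -0.072]
ft_force: [-0.2, -0.7, 1.0]
gripper_width: 0.002
```

Request:
{"op": "drive_tool", "data": {
  "plan": [
    {"claw": 1, "roll": 0, "travel": [400, 0, 0]},
    {"claw": 1, "roll": 0, "travel": [400, 0, 0]}
  ]
}}

```text
t: 21.22
tcp_pos: [0.1125, 0.9591, 0.2627]
tool_rot: [-2.257, -1.977, -0.112]
ft_force: [-0.8, -0.4, -1.3]
gripper_width: 0.004
```

```bash
python3 -c "
from h import *
s=state()
"
```

```text
t 21.22 tcp [0.1125 0.9591 0.2627] F [-0.8 -0.4 -1.3] w 0.004 q [-1.58  1.31  1.26  0.25 -1.27  1.61 -1.48]
[[ 0.134  0.99  -0.035]
 [ 0.98  -0.127  0.153]
 [ 0.147 -0.055 -0.988]]
```

Request:
{"op": "drive_tool", "data": {
  "plan": [
    {"claw": 1, "roll": 0, "travel": [400, 0, -60]},
    {"claw": 1, "roll": 0, "travel": [400, 0, -60]}
  ]
}}

```text
t: 21.38
tcp_pos: [0.1147, 0.9685, 0.2697]
tool_rot: [-2.239, -1.96, -0.15]
ft_force: [0.1, -0.4, 0.0]
gripper_width: 0.004
```

Request:
{"op": "drive_tool", "data": {
  "plan": [
    {"claw": 1, "roll": 0, "travel": [400, 0, -60]},
    {"claw": 1, "roll": 0, "travel": [400, 0, -60]}
  ]
}}

```text
t: 21.55
tcp_pos: [0.1168, 0.9779, 0.2801]
tool_rot: [-2.219, -1.941, -0.191]
ft_force: [-0.2, -0.8, -0.3]
gripper_width: -0.003
```

Request:
{"op": "drive_tool", "data": {
  "plan": [
    {"claw": 1, "roll": 0, "travel": [400, 0, -40]},
    {"claw": 1, "roll": 0, "travel": [400, 0, -40]}
  ]
}}

```text
t: 21.72
tcp_pos: [0.1188, 0.9872, 0.2877]
tool_rot: [-2.201, -1.923, -0.228]
ft_force: [0.3, 0.2, 0.8]
gripper_width: 0.002
```

Request:
{"op": "drive_tool", "data": {
  "plan": [
    {"claw": 1, "roll": 0, "travel": [400, 0, 0]},
    {"claw": 1, "roll": 0, "travel": [400, 0, 0]}
  ]
}}

```text
t: 21.88
tcp_pos: [0.1206, 0.9979, 0.2897]
tool_rot: [-2.182, -1.905, -0.264]
ft_force: [0.7, -0.3, 0.1]
gripper_width: 0.002
```

Request:
{"op": "drive_tool", "data": {
  "plan": [
    {"claw": 1, "roll": 0, "travel": [400, 0, 0]},
    {"claw": 1, "roll": 0, "travel": [400, 0, 0]}
  ]
}}

```text
t: 22.05
tcp_pos: [0.1224, 1.0078, 0.2938]
tool_rot: [-2.164, -1.887, -0.299]
ft_force: [0.0, 0.7, -0.0]
gripper_width: -0.003
```

Request:
{"op": "drive_tool", "data": {
  "plan": [
    {"claw": 1, "roll": 0, "travel": [400, 0, 0]},
    {"claw": 1, "roll": 0, "travel": [400, 0, 0]}
  ]
}}

```text
t: 22.22
tcp_pos: [0.1242, 1.0171, 0.301]
tool_rot: [-2.145, -1.868, -0.334]
ft_force: [0.2, 0.7, -0.1]
gripper_width: 0.002
```

```bash
python3 -c "
from h import *
s=state()
"
```

```text
t 22.22 tcp [0.1242 1.0171 0.301 ] F [ 0.2  0.7 -0.1] w 0.002 q [-1.58  1.29  1.26  0.25 -1.29  1.42 -1.48]
[[ 0.138  0.99  -0.007]
 [ 0.926 -0.127  0.354]
 [ 0.35  -0.056 -0.935]]
```

Request:
{"op": "drive_tool", "data": {
  "plan": [
    {"claw": 1, "roll": 0, "travel": [400, 0, 0]},
    {"claw": 1, "roll": 0, "travel": [400, 0, 0]}
  ]
}}

```text
t: 22.38
tcp_pos: [0.126, 1.0256, 0.3107]
tool_rot: [-2.125, -1.85, -0.369]
ft_force: [-0.0, 0.7, -0.3]
gripper_width: -0.006
```

Request:
{"op": "drive_tool", "data": {
  "plan": [
    {"claw": 1, "roll": 0, "travel": [400, 0, 40]},
    {"claw": 1, "roll": 0, "travel": [400, 0, 40]}
  ]
}}

```text
t: 22.55
tcp_pos: [0.1278, 1.0356, 0.3153]
tool_rot: [-2.105, -1.831, -0.403]
ft_force: [0.1, 0.0, -0.1]
gripper_width: 0.004
```

Request:
{"op": "drive_tool", "data": {
  "plan": [
    {"claw": 1, "roll": 0, "travel": [400, 0, 40]},
    {"claw": 1, "roll": 0, "travel": [400, 0, 40]}
  ]
}}

```text
t: 22.72
tcp_pos: [0.1296, 1.0446, 0.3217]
tool_rot: [-2.086, -1.812, -0.436]
ft_force: [-0.4, -0.1, 0.6]
gripper_width: -0.001
```

Request:
{"op": "drive_tool", "data": {
  "plan": [
    {"claw": 1, "roll": 0, "travel": [400, 0, 40]},
    {"claw": 1, "roll": 0, "travel": [400, 0, 40]}
  ]
}}

```text
t: 22.88
tcp_pos: [0.1313, 1.0528, 0.331]
tool_rot: [-2.066, -1.792, -0.468]
ft_force: [-0.7, 0.3, -0.8]
gripper_width: 0.001
```

Request:
{"op": "drive_tool", "data": {
  "plan": [
    {"claw": 1, "roll": 0, "travel": [400, 0, 40]},
    {"claw": 1, "roll": 0, "travel": [400, 0, 40]}
  ]
}}

```text
t: 23.05
tcp_pos: [0.1331, 1.0603, 0.3426]
tool_rot: [-2.045, -1.773, -0.5]
ft_force: [0.3, -0.1, 0.2]
gripper_width: 0.001
```

Request:
{"op": "drive_tool", "data": {
  "plan": [
    {"claw": 1, "roll": 0, "travel": [400, 0, 40]},
    {"claw": 1, "roll": 0, "travel": [400, 0, 40]}
  ]
}}

```text
t: 23.22
tcp_pos: [0.1349, 1.0672, 0.3563]
tool_rot: [-2.024, -1.753, -0.533]
ft_force: [-0.5, -0.3, -0.1]
gripper_width: -0.001
```

Request:
{"op": "drive_tool", "data": {
  "plan": [
    {"claw": 1, "roll": 0, "travel": [400, 0, 40]},
    {"claw": 1, "roll": 0, "travel": [400, 0, 40]}
  ]
}}

```text
t: 23.38
tcp_pos: [0.1367, 1.0732, 0.3718]
tool_rot: [-2.003, -1.733, -0.564]
ft_force: [0.1, 0.2, -0.1]
gripper_width: -0.007
```

Request:
{"op": "drive_tool", "data": {
  "plan": [
    {"claw": 1, "roll": 0, "travel": [400, 0, 40]},
    {"claw": 1, "roll": 0, "travel": [400, 0, 40]}
  ]
}}

```text
t: 23.55
tcp_pos: [0.1383, 1.0781, 0.3888]
tool_rot: [-1.983, -1.713, -0.594]
ft_force: [-0.5, -0.4, 1.2]
gripper_width: -0.002
```

```bash
python3 -c "
from h import *
s=state()
go([.13,.75,.33],s)
"
```

```text
t 23.55 tcp [0.1383 1.0781 0.3888] F [-0.5 -0.4  1.2] w -0.002 q [-1.58  1.23  1.26  0.25 -1.31  1.2  -1.47]
[[ 0.135  0.99   0.03 ]
 [ 0.796 -0.126  0.592]
 [ 0.59  -0.056 -0.806]]
travel mm [-297.    36.6 -147.1]
```

```bash
python3 -c "
from h import *
s=state()
p=w('wrist',[0,0,0]); print('cam in tool',R.from_rotvec(s['tool_rot']).inv().apply(p-s['tcp_pos']).round(3))
"
```

```text
t 23.55 tcp [0.1383 1.0781 0.3888] F [-0.5 -0.4  1.2] w -0.002 q [-1.58  1.23  1.26  0.25 -1.31  1.2  -1.47]
[[ 0.135  0.99   0.03 ]
 [ 0.796 -0.126  0.592]
 [ 0.59  -0.056 -0.806]]
cam in tool [ 0.068  0.001 -0.125]
```

Request:
{"op": "drive_tool", "data": {
  "plan": [
    {"claw": 1, "roll": -0.01, "travel": [-25, 3, -12]},
    {"claw": 1, "roll": -0.03, "travel": [-58, 7, -29]},
    {"claw": 1, "roll": -0.05, "travel": [-91, 11, -45]},
    {"claw": 1, "roll": -0.07, "travel": [-124, 15, -61]},
    {"claw": 1, "roll": -0.09, "travel": [-157, 19, -78]},
    {"claw": 1, "roll": -0.095, "travel": [-190, 23, -94]},
    {"claw": 1, "roll": -0.095, "travel": [-223, 27, -110]},
    {"claw": 1, "roll": -0.095, "travel": [-255, 31, -126]}
  ]
}}

```text
t: 24.22
tcp_pos: [0.13, 0.8143, 0.3404]
tool_rot: [-1.91, -1.818, -0.622]
ft_force: [-0.3, 0.7, 1.6]
gripper_width: 0.003
```

```bash
python3 -c "
from h import *
s=state()
go([.28,.5,.36],s);go([.45,.1,.38],s); go([.58,-.19,.3],s)
"
```

```text
t 24.22 tcp [0.13   0.8143 0.3404] F [-0.3  0.7  1.6] w 0.003 q [-2.17  0.82  1.24  1.58 -1.31  0.88 -0.63]
[[ 0.041  0.999  0.028]
 [ 0.807 -0.049  0.589]
 [ 0.59  -0.001 -0.808]]
travel mm [-235.9  165.2 -196.8]
travel mm [-539.8  354.6 -443.9]
travel mm [-815.6  498.9 -546.6]
```

Request:
{"op": "drive_tool", "data": {
  "plan": [
    {"claw": 1, "roll": 0, "travel": [-25, 17, -20]},
    {"claw": 1, "roll": 0, "travel": [-52, 36, -43]},
    {"claw": 1, "roll": 0, "travel": [-79, 55, -66]},
    {"claw": 1, "roll": 0, "travel": [-106, 74, -88]},
    {"claw": 1, "roll": 0, "travel": [-133, 93, -111]},
    {"claw": 1, "roll": 0, "travel": [-160, 112, -134]},
    {"claw": 1, "roll": 0, "travel": [-187, 131, -156]},
    {"claw": 1, "roll": 0, "travel": [-214, 150, -178]}
  ]
}}

```text
t: 24.88
tcp_pos: [0.2676, 0.5299, 0.3586]
tool_rot: [-1.91, -1.816, -0.624]
ft_force: [-0.0, -1.7, 0.3]
gripper_width: 0.005
```

```bash
python3 -c "
from h import *
s=state()
go([.45,.2,.38],s); go([.58,-.19,.3],s)
"
```

```text
t 24.88 tcp [0.2676 0.5299 0.3586] F [-0.  -1.7  0.3] w 0.005 q [-2.14  0.17  1.25  2.08 -0.9   0.65 -0.34]
[[ 0.041  0.999  0.029]
 [ 0.805 -0.05   0.591]
 [ 0.591 -0.001 -0.806]]
travel mm [-245.6  198.7 -206.9]
travel mm [-601.7  348.1 -369. ]
```

Request:
{"op": "drive_tool", "data": {
  "plan": [
    {"claw": 1, "roll": 0, "travel": [-24, 22, -20]},
    {"claw": 1, "roll": 0, "travel": [-50, 46, -43]},
    {"claw": 1, "roll": 0, "travel": [-76, 70, -65]},
    {"claw": 1, "roll": 0, "travel": [-102, 94, -86]},
    {"claw": 1, "roll": 0, "travel": [-128, 118, -108]},
    {"claw": 1, "roll": 0, "travel": [-154, 142, -130]},
    {"claw": 1, "roll": 0, "travel": [-180, 166, -152]},
    {"claw": 1, "roll": 0, "travel": [-206, 190, -172]}
  ]
}}

```text
t: 25.55
tcp_pos: [0.4432, 0.2544, 0.3771]
tool_rot: [-1.908, -1.814, -0.629]
ft_force: [0.1, 0.9, 0.5]
gripper_width: -0.002
```

```bash
python3 -c "
from h import *
s=state()
go([.54,-.06,.35],s); go([.585,-.19,.25],s)
"
```

```text
t 25.55 tcp [0.4432 0.2544 0.3771] F [0.1 0.9 0.5] w -0.002 q [-1.36  0.16  1.25  2.03 -0.89  1.13  0.26]
[[ 0.04   0.999  0.03 ]
 [ 0.803 -0.05   0.594]
 [ 0.595  0.    -0.804]]
travel mm [-264.7  112.5 -162. ]
travel mm [-426.7  164.  -157.4]
```

Request:
{"op": "drive_tool", "data": {
  "plan": [
    {"claw": 1, "roll": 0, "travel": [-33, 14, -20]},
    {"claw": 1, "roll": 0, "travel": [-66, 28, -40]},
    {"claw": 1, "roll": 0, "travel": [-99, 42, -60]},
    {"claw": 1, "roll": 0, "travel": [-132, 56, -81]},
    {"claw": 1, "roll": 0, "travel": [-165, 70, -101]},
    {"claw": 1, "roll": 0, "travel": [-198, 84, -121]},
    {"claw": 1, "roll": 0, "travel": [-231, 98, -142]},
    {"claw": 1, "roll": 0, "travel": [-264, 112, -162]}
  ]
}}

```text
t: 26.22
tcp_pos: [0.5389, -0.0599, 0.3505]
tool_rot: [-1.911, -1.817, -0.625]
ft_force: [0.8, 0.2, 0.7]
gripper_width: -0.001
```

```bash
python3 -c "
from h import *
s=state()
go([.585,-.175,.2],s)
"
```

```text
t 26.22 tcp [ 0.5389 -0.0599  0.3505] F [0.8 0.2 0.7] w -0.001 q [-0.37  0.59  1.07  1.72 -0.98  1.66  0.87]
[[ 0.041  0.999  0.03 ]
 [ 0.805 -0.051  0.59 ]
 [ 0.591  0.    -0.806]]
travel mm [-179.8   51.8   54.8]
```

Request:
{"op": "drive_tool", "data": {
  "plan": [
    {"claw": 1, "roll": 0, "travel": [-25, 7, 8]},
    {"claw": 1, "roll": 0, "travel": [-55, 16, 17]},
    {"claw": 1, "roll": 0, "travel": [-85, 25, 26]},
    {"claw": 1, "roll": 0, "travel": [-115, 33, 35]},
    {"claw": 1, "roll": 0, "travel": [-145, 42, 44]},
    {"claw": 1, "roll": 0, "travel": [-170, 50, 52]},
    {"claw": 1, "roll": 0, "travel": [-180, 52, 55]},
    {"claw": 1, "roll": 0, "travel": [-180, 52, 55]}
  ]
}}

```text
t: 26.88
tcp_pos: [0.5841, -0.1741, 0.198]
tool_rot: [-1.913, -1.814, -0.622]
ft_force: [-0.8, 1.0, -0.1]
gripper_width: -0.0
```

Run:
```python
from h import *
s=state()
im,d=robot.capture('wrist'); cv2.imwrite('pics/w7.png',im[:,:,::-1])
for n in ['rack_center','roof_edge','latch_tab','latch_foot','end_stop']:
    for r in robot.tip_of(n,'wrist')[:1]: print(n,round(r['conf'],2),np.round(w('wrist',r['point']),3))
go([.587,-.16,.026],s)
```

```text
t 26.88 tcp [ 0.5841 -0.1741  0.198 ] F [-0.8  1.  -0.1] w -0.0 q [-0.05  0.91  0.91  1.57 -1.11  1.63  1.1 ]
[[ 0.044  0.999  0.028]
 [ 0.806 -0.052  0.59 ]
 [ 0.591 -0.003 -0.807]]
rack_center 0.94 [0.317 0.133 0.018]
roof_edge 0.83 [0.599 0.038 0.113]
latch_tab 0.62 [ 0.483 -0.001  0.044]
latch_foot 0.85 [0.48  0.006 0.009]
travel mm [-90.1   2.8 147.1]
```

View pics/w7.png

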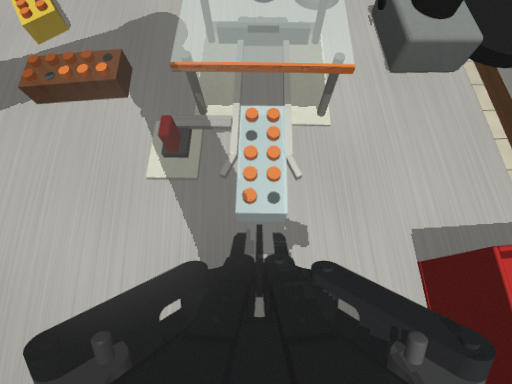

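The rack tail is at (262,218) in line with the closed fingers, the roof strip at (262,68), and the lane is clear. I'll descend behind the rack.

Request:
{"op": "drive_tool", "data": {
  "plan": [
    {"claw": 1, "roll": 0, "travel": [-15, 0, 25]},
    {"claw": 1, "roll": 0, "travel": [-32, 1, 52]},
    {"claw": 1, "roll": 0, "travel": [-49, 1, 79]},
    {"claw": 1, "roll": 0, "travel": [-65, 2, 106]},
    {"claw": 1, "roll": 0, "travel": [-78, 2, 128]},
    {"claw": 1, "roll": 0, "travel": [-86, 3, 141]},
    {"claw": 1, "roll": 0, "travel": [-90, 3, 147]},
    {"claw": 1, "roll": 0, "travel": [-90, 3, 147]}
  ]
}}

```text
t: 27.85
tcp_pos: [0.5884, -0.1585, 0.0276]
tool_rot: [-1.91, -1.817, -0.624]
ft_force: [-0.1, 0.4, 0.5]
gripper_width: -0.002
```

```bash
python3 -c "
from h import *
s=state()
go([.5937,-.06,.026],s);go([.587,-.16,.026],s)
"
```

```text
t 27.85 tcp [ 0.5884 -0.1585  0.0276] F [-0.1  0.4  0.5] w -0.002 q [-0.    1.12  0.76  1.59 -1.24  1.44  1.23]
[[ 0.041  0.999  0.029]
 [ 0.806 -0.05   0.59 ]
 [ 0.591 -0.001 -0.807]]
travel mm [78.6  0.3 59.6]
travel mm [-2.2 -1.4  0.4]
```

Request:
{"op": "drive_tool", "data": {
  "plan": [
    {"claw": 1, "roll": 0, "travel": [10, 0, 7]},
    {"claw": 1, "roll": 0, "travel": [20, 0, 14]},
    {"claw": 1, "roll": 0, "travel": [28, 0, 20]},
    {"claw": 1, "roll": 0, "travel": [36, 0, 26]},
    {"claw": 1, "roll": 0, "travel": [45, 0, 33]},
    {"claw": 1, "roll": 0, "travel": [54, 0, 40]},
    {"claw": 1, "roll": 0, "travel": [63, 0, 46]},
    {"claw": 1, "roll": 0, "travel": [72, 0, 53]}
  ]
}}

```text
t: 28.52
tcp_pos: [0.5938, -0.07, 0.029]
tool_rot: [-1.914, -1.819, -0.625]
ft_force: [0.7, -6.2, 5.1]
gripper_width: -0.001
```

```bash
python3 -c "
from h import *
s=state()
go([.598,.005,.026],s)
im,d=robot.capture('wrist'); cv2.imwrite('pics/w8.png',im[:,:,::-1])
for r in robot.tip_of('rack_center','wrist')[:3]: print(round(r['conf'],2),np.round(w('wrist',r['point']),3))
"
```

```text
t 28.52 tcp [ 0.5938 -0.07    0.029 ] F [ 0.7 -6.2  5.1] w -0.001 q [-0.11  1.05  0.69  1.7  -1.27  1.32  1.18]
[[ 0.04   0.999  0.032]
 [ 0.807 -0.051  0.588]
 [ 0.589  0.002 -0.808]]
travel mm [59.   0.4 46.6]
0.68 [0.598 0.024 0.018]
```

Request:
{"op": "drive_tool", "data": {
  "plan": [
    {"claw": 1, "roll": 0, "travel": [8, 0, 6]},
    {"claw": 1, "roll": 0, "travel": [16, 0, 12]},
    {"claw": 1, "roll": 0, "travel": [24, 0, 18]},
    {"claw": 1, "roll": 0, "travel": [32, 0, 24]},
    {"claw": 1, "roll": 0, "travel": [40, 0, 30]},
    {"claw": 1, "roll": 0, "travel": [48, 0, 36]},
    {"claw": 1, "roll": 0, "travel": [54, 0, 41]},
    {"claw": 1, "roll": 0, "travel": [59, 0, 45]}
  ]
}}

```text
t: 29.28
tcp_pos: [0.5973, 0.0033, 0.0268]
tool_rot: [-1.914, -1.818, -0.624]
ft_force: [-0.4, -5.9, 4.1]
gripper_width: 0.001
```

```bash
python3 -c "
from h import *
s=state()
go([.600,.028,.027],s)
im,d=robot.capture('wrist'); cv2.imwrite('pics/w9.png',im[:,:,::-1])
for n in ['rack_center','roof_edge','end_stop']:
  for r in robot.tip_of(n,'wrist')[:2]: print(n,round(r['conf'],2),np.round(w('wrist',r['point']),3))
"
```

```text
t 29.28 tcp [0.5973 0.0033 0.0268] F [-0.4 -5.9  4.1] w 0.001 q [-0.18  0.99  0.59  1.76 -1.28  1.2   1.12]
[[ 0.041  0.999  0.031]
 [ 0.807 -0.052  0.588]
 [ 0.589  0.001 -0.808]]
travel mm [20.1  1.5 14.4]
rack_center 0.64 [0.602 0.097 0.019]
roof_edge 0.76 [0.598 0.039 0.109]
```

View pics/w9.png

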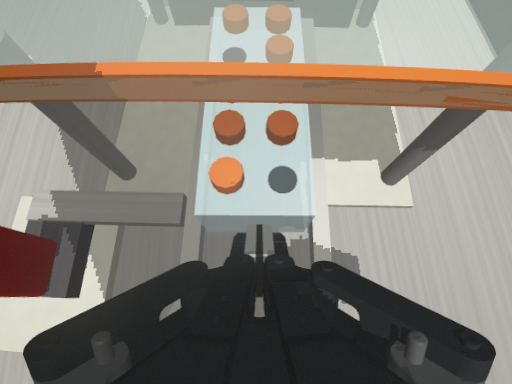

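The rack slides straight under the roof, its tail at about (255,215) and the tongue clear of the lane at (185,208). I'll finish slowly.

Request:
{"op": "drive_tool", "data": {
  "plan": [
    {"claw": 1, "roll": 0, "travel": [4, 0, 3]},
    {"claw": 1, "roll": 0, "travel": [8, 1, 6]},
    {"claw": 1, "roll": 0, "travel": [12, 1, 9]},
    {"claw": 1, "roll": 0, "travel": [15, 1, 11]},
    {"claw": 1, "roll": 0, "travel": [18, 1, 13]},
    {"claw": 1, "roll": 0, "travel": [20, 1, 14]}
  ]
}}

```text
t: 29.98
tcp_pos: [0.5986, 0.029, 0.0264]
tool_rot: [-1.911, -1.817, -0.623]
ft_force: [0.2, -2.9, -1.9]
gripper_width: -0.003
```

Request:
{"op": "drive_tool", "data": {
  "plan": [
    {"claw": 1, "roll": 0, "travel": [1.6, 0, 1.2]},
    {"claw": 1, "roll": 0, "travel": [3.2, 0, 2.4]}
  ]
}}

```text
t: 30.15
tcp_pos: [0.5987, 0.0308, 0.0262]
tool_rot: [-1.914, -1.818, -0.621]
ft_force: [-3.0, -11.8, 4.8]
gripper_width: 0.004
```

```bash
python3 -c "
from h import *
s=state()
"
```

```text
t 30.15 tcp [0.5987 0.0308 0.0262] F [ -3.  -11.8   4.8] w 0.004 q [-0.2   0.97  0.55  1.77 -1.28  1.16  1.09]
[[ 0.042  0.999  0.029]
 [ 0.808 -0.051  0.587]
 [ 0.588 -0.001 -0.809]]
```

Force is rising near the predicted contact point, so I push a little further until it is firm.

Request:
{"op": "drive_tool", "data": {
  "plan": [
    {"claw": 1, "roll": 0, "travel": [1.6, 0, 1.2]},
    {"claw": 1, "roll": 0, "travel": [3.2, 0, 2.4]}
  ]
}}

```text
t: 30.32
tcp_pos: [0.5987, 0.031, 0.0263]
tool_rot: [-1.92, -1.819, -0.618]
ft_force: [-5.4, -20.6, 9.9]
gripper_width: 0.004
```

Request:
{"op": "drive_tool", "data": {
  "plan": [
    {"claw": 1, "roll": 0, "travel": [0.8, 0, 0.6]},
    {"claw": 1, "roll": 0, "travel": [1.6, 0, 1.2]}
  ]
}}

```text
t: 30.48
tcp_pos: [0.5987, 0.0311, 0.0263]
tool_rot: [-1.924, -1.819, -0.617]
ft_force: [-6.8, -22.5, 10.6]
gripper_width: 0.002
```

```bash
python3 -c "
from h import *
s=state()
im,d=robot.capture('wrist'); cv2.imwrite('pics/w10.png',im[:,:,::-1])
for n in ['rack_center','roof_edge','end_stop']:
  for r in robot.tip_of(n,'wrist')[:2]: print(n,round(r['conf'],2),np.round(w('wrist',r['point']),3))
"
```

```text
t 30.48 tcp [0.5987 0.0311 0.0263] F [ -6.8 -22.5  10.6] w 0.002 q [-0.2   0.97  0.55  1.78 -1.28  1.15  1.08]
[[ 0.046  0.998  0.032]
 [ 0.812 -0.056  0.581]
 [ 0.582 -0.001 -0.813]]
roof_edge 0.57 [0.6   0.036 0.108]
```

The rack stopped hard at TCP y 0.031 (home predicted at 0.032) with 22 N on it. I'll back off along the lane and then rise.

Request:
{"op": "drive_tool", "data": {
  "plan": [
    {"claw": 1, "roll": 0, "travel": [-10, 0, -7]},
    {"claw": 1, "roll": 0, "travel": [-30, -1, -21]},
    {"claw": 1, "roll": 0, "travel": [-58, -1, -41]},
    {"claw": 1, "roll": 0, "travel": [-89, -2, -64]},
    {"claw": 1, "roll": 0, "travel": [-89, -2, -64]},
    {"claw": 1, "roll": 0, "travel": [-72, -2, -90]},
    {"claw": 1, "roll": 0, "travel": [-50, -2, -120]},
    {"claw": 1, "roll": 0, "travel": [-28, -2, -150]}
  ]
}}

```text
t: 31.35
tcp_pos: [0.5912, -0.071, 0.1315]
tool_rot: [-1.909, -1.814, -0.623]
ft_force: [0.5, 0.5, 1.8]
gripper_width: 0.001
```

```bash
python3 -c "
from h import *
s=state()
im,d=robot.capture('wrist'); cv2.imwrite('pics/w11.png',im[:,:,::-1])
for n in ['rack_center','roof_edge','latch_tab','latch_foot','end_stop']:
  for r in robot.tip_of(n,'wrist')[:2]: print(n,round(r['conf'],2),np.round(w('wrist',r['point']),3))
go([.425,-.03,.17],s)
"
```

```text
t 31.35 tcp [ 0.5912 -0.071   0.1315] F [0.5 0.5 1.8] w 0.001 q [-0.09  0.85  0.66  1.7  -1.1   1.35  1.03]
[[ 0.042  0.999  0.027]
 [ 0.804 -0.05   0.592]
 [ 0.592 -0.003 -0.806]]
rack_center 0.59 [0.319 0.134 0.023]
roof_edge 0.72 [0.6   0.033 0.113]
latch_tab 0.81 [ 0.483 -0.001  0.038]
latch_foot 0.94 [0.478 0.002 0.002]
travel mm [  48.8 -168.1  -11.2]
```

Request:
{"op": "drive_tool", "data": {
  "plan": [
    {"claw": 1, "roll": 0, "travel": [0, -25, -35]},
    {"claw": 1, "roll": 0, "travel": [10, -60, -45]},
    {"claw": 1, "roll": 0, "travel": [25, -98, -35]},
    {"claw": 1, "roll": 0, "travel": [40, -135, -20]},
    {"claw": 1, "roll": 0, "travel": [49, -165, -11]},
    {"claw": 1, "roll": 0, "travel": [49, -168, -11]},
    {"claw": 1, "roll": 0, "travel": [49, -168, -11]}
  ]
}}

```text
t: 32.23
tcp_pos: [0.4236, -0.0292, 0.1683]
tool_rot: [-1.91, -1.813, -0.622]
ft_force: [0.0, -0.3, 0.1]
gripper_width: 0.004
```

```bash
python3 -c "
from h import *
s=state()
go([.428,.000,.052],s)
"
```

```text
t 32.23 tcp [ 0.4236 -0.0292  0.1683] F [ 0.  -0.3  0.1] w 0.004 q [-0.19  0.58  0.74  2.14 -1.02  1.22  1.18]
[[ 0.043  0.999  0.026]
 [ 0.805 -0.05   0.592]
 [ 0.592 -0.004 -0.806]]
travel mm [-45.2   3.4 111.1]
```

Request:
{"op": "drive_tool", "data": {
  "plan": [
    {"claw": 1, "roll": 0, "travel": [-12, 1, 28]},
    {"claw": 1, "roll": 0, "travel": [-25, 2, 60]},
    {"claw": 1, "roll": 0, "travel": [-37, 3, 90]},
    {"claw": 1, "roll": 0, "travel": [-45, 3, 111]},
    {"claw": 1, "roll": 0, "travel": [-45, 3, 111]},
    {"claw": 1, "roll": 0, "travel": [-45, 3, 111]}
  ]
}}

```text
t: 32.73
tcp_pos: [0.4303, -0.0019, 0.052]
tool_rot: [-1.911, -1.816, -0.622]
ft_force: [1.1, -1.0, 0.3]
gripper_width: 0.0
```

```bash
python3 -c "
from h import *
s=state()
go([.500,-.002,.052],s)
"
```

```text
t 32.73 tcp [ 0.4303 -0.0019  0.052 ] F [ 1.1 -1.   0.3] w 0.0 q [-0.13  0.81  0.57  2.16 -1.26  1.09  1.38]
[[ 0.042  0.999  0.027]
 [ 0.806 -0.05   0.59 ]
 [ 0.591 -0.003 -0.807]]
travel mm [ 2.9 69.6  1.9]
```

Request:
{"op": "drive_tool", "data": {
  "plan": [
    {"claw": 1, "roll": 0, "travel": [0, 9, 0]},
    {"claw": 1, "roll": 0, "travel": [0, 18, 0]},
    {"claw": 1, "roll": 0, "travel": [0, 27, 0]},
    {"claw": 1, "roll": 0, "travel": [-1, 36, 0]},
    {"claw": 1, "roll": 0, "travel": [-1, 45, -1]},
    {"claw": 1, "roll": 0, "travel": [-1, 53, -1]},
    {"claw": 1, "roll": 0, "travel": [-1, 60, -1]},
    {"claw": 1, "roll": 0, "travel": [-1, 66, -1]}
  ]
}}

```text
t: 33.4
tcp_pos: [0.497, -0.0066, 0.0532]
tool_rot: [-1.911, -1.817, -0.624]
ft_force: [-2.6, -1.8, 0.7]
gripper_width: 0.0
```

Request:
{"op": "drive_tool", "data": {
  "plan": [
    {"claw": 1, "roll": 0, "travel": [0, 2, 0]},
    {"claw": 1, "roll": 0, "travel": [0, 4, 0]}
  ]
}}

```text
t: 33.57
tcp_pos: [0.5003, -0.0068, 0.053]
tool_rot: [-1.911, -1.817, -0.624]
ft_force: [-2.6, -1.1, 1.2]
gripper_width: 0.003
```

```bash
python3 -c "
from h import *
s=state()
im,d=robot.capture('wrist'); cv2.imwrite('pics/w12.png',im[:,:,::-1])
for n in ['rack_center','latch_tab']:
  for r in robot.tip_of(n,'wrist')[:2]: print(n,round(r['conf'],2),np.round(w('wrist',r['point']),3))
"
```

```text
t 33.57 tcp [ 0.5003 -0.0068  0.053 ] F [-2.6 -1.1  1.2] w 0.003 q [-0.14  0.85  0.57  2.   -1.23  1.14  1.25]
[[ 0.041  0.999  0.029]
 [ 0.806 -0.05   0.59 ]
 [ 0.59  -0.001 -0.807]]
rack_center 0.86 [0.315 0.132 0.018]
latch_tab 0.72 [ 0.524 -0.003  0.04 ]
```

Request:
{"op": "drive_tool", "data": {
  "plan": [
    {"claw": 1, "roll": 0, "travel": [0, 2, 0]},
    {"claw": 1, "roll": 0, "travel": [0, 4, 0]}
  ]
}}

```text
t: 33.88
tcp_pos: [0.5036, -0.0068, 0.053]
tool_rot: [-1.911, -1.816, -0.623]
ft_force: [-7.0, -0.7, 2.6]
gripper_width: 0.0
```

Request:
{"op": "drive_tool", "data": {
  "plan": [
    {"claw": 1, "roll": 0, "travel": [0, 1.5, 0]},
    {"claw": 1, "roll": 0, "travel": [0, 3, 0]}
  ]
}}

```text
t: 34.05
tcp_pos: [0.5038, -0.0068, 0.0529]
tool_rot: [-1.908, -1.814, -0.619]
ft_force: [-14.1, -2.9, 7.6]
gripper_width: -0.004
```

Request:
{"op": "drive_tool", "data": {
  "plan": [
    {"claw": 1, "roll": 0, "travel": [0, 1, 0]},
    {"claw": 1, "roll": 0, "travel": [0, 2, 0]}
  ]
}}

```text
t: 34.22
tcp_pos: [0.5038, -0.0068, 0.0529]
tool_rot: [-1.907, -1.812, -0.616]
ft_force: [-19.5, -4.7, 12.5]
gripper_width: 0.002
```

The latch is hard against its stop (TCP x 0.504, force climbing). Backing off.

Request:
{"op": "drive_tool", "data": {
  "plan": [
    {"claw": 1, "roll": 0, "travel": [0, -8, 0]},
    {"claw": 1, "roll": 0, "travel": [0, -30, 0]},
    {"claw": 1, "roll": 0, "travel": [-10, -55, -10]},
    {"claw": 1, "roll": 0, "travel": [0, -65, -45]},
    {"claw": 1, "roll": 0, "travel": [10, -60, -80]},
    {"claw": 1, "roll": 0, "travel": [5, -40, -110]},
    {"claw": 1, "roll": 0, "travel": [-5, -10, -135]},
    {"claw": 1, "roll": 0, "travel": [-20, 15, -150]}
  ]
}}

```text
t: 34.88
tcp_pos: [0.5216, -0.1141, 0.1656]
tool_rot: [-1.913, -1.821, -0.629]
ft_force: [1.0, -0.2, -0.2]
gripper_width: 0.0
```

Run:
```python
from h import *
s=state()
for c in ['wrist','side','top']:
    im,d=robot.capture(c); cv2.imwrite(f'pics/{c}F.png',im[:,:,::-1])
    for n in ['rack_center','blue_rack_center','latch_tab','latch_foot','roof_edge','end_stop','bottle','beaker','dishes']:
        for r in robot.tip_of(n,c)[:3]:
            if r['conf']>.5: print(c,n,round(r['conf'],2),np.round(w(c,r['point']),3))
a=cv2.imread('pics/wristF.png'); b=cv2.imread('pics/sideF.png')[170:270,170:303]
cv2.imwrite('pics/F.png',np.hstack([cv2.resize(a,(400,300)),cv2.resize(b,(400,300),interpolation=3)]))
```

```text
t 34.88 tcp [ 0.5216 -0.1141  0.1656] F [ 1.  -0.2 -0.2] w 0.0 q [-0.04  0.75  0.71  1.82 -1.01  1.37  1.12]
[[ 0.038  0.999  0.034]
 [ 0.807 -0.051  0.589]
 [ 0.59   0.005 -0.808]]
wrist rack_center 0.85 [0.608 0.118 0.018]
wrist rack_center 0.75 [0.316 0.129 0.015]
wrist rack_center 0.62 [0.198 0.313 0.019]
wrist latch_tab 0.85 [ 0.527 -0.003  0.041]
wrist latch_foot 0.78 [0.474 0.004 0.006]
wrist roof_edge 0.95 [0.596 0.039 0.104]
side rack_center 0.74 [0.191 0.32  0.019]
side rack_center 0.61 [0.318 0.134 0.021]
side rack_center 0.59 [0.604 0.125 0.02 ]
side blue_rack_center 0.56 [ 0.427 -0.318  0.019]
side latch_foot 0.74 [ 0.478 -0.001  0.007]
side roof_edge 0.77 [0.599 0.033 0.108]
side end_stop 0.77 [0.607 0.203 0.001]
side bottle 0.87 [ 0.691 -0.271 -0.002]
side beaker 0.81 [ 0.587  0.426 -0.   ]
side dishes 0.82 [0.712 0.33  0.002]
top rack_center 0.98 [0.287 0.541 0.022]
top rack_center 0.97 [0.313 0.134 0.019]
top rack_center 0.58 [0.19  0.318 0.024]
top blue_rack_center 0.9 [ 0.424 -0.322  0.016]
top roof_edge 0.92 [0.595 0.032 0.113]
top bottle 0.96 [ 0.681 -0.267  0.003]
top beaker 0.59 [0.586 0.426 0.006]
top dishes 0.52 [0.719 0.329 0.006]
```

View pics/F.png

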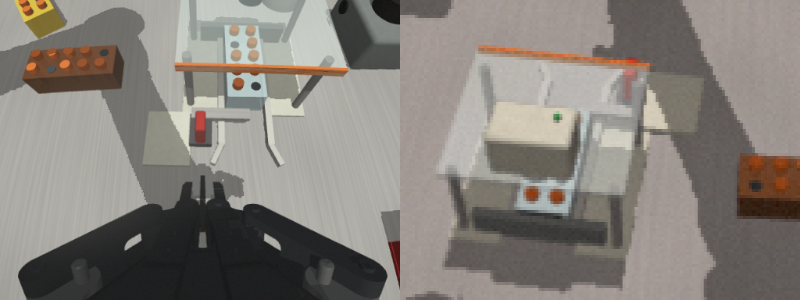

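In the final views the rack's end is against the stop and the tongue lies across behind it. Side-camera rack centre to stop is 78 mm, against a nominal 75. The tab is 53 mm from the foot centre, which puts the latch travel at about 55 mm. The arm is clear, so I'm handing in.

```bash
python3 -c "
from h import *
robot.finish_job(); state()"
```

```text
the job is handed in; nothing more can be done
the job is handed in; nothing more can be done
```

The orange-capped clear rack is home against the end stop, the red latch is fully across behind it, and the job is handed in at about 35 s of the 72 s allowed.

**How it was done**
- I gripped the rack with the tool vertical, carried it to the lane mouth and set it down between the lead-ins, slid it part way in, then let go.
- The drive has no tilt command. I got a 36° lean by repeatedly commanding poses just beyond the arm's reach, in free space. I had started this before the grasp and had to undo it first.
- With closed, leaning fingers I pushed the rack until it stopped, then pushed the latch tab across to its end and backed away.

**Last checks**
- **Rack:** it stopped hard at 22 N, within 1 mm of the predicted home position. The side camera put its centre 78 mm from the stop face, against a nominal 75 mm, which is within measuring error. The wrist camera put the centre about 8 mm short of home, but that view was through the roof and is the less reliable one.
- **Latch:** it also stopped hard, at about 20 N. The tab position gives a travel of about 55 mm, and the picture shows the tongue across the lane.
- **Rest of the bench:** the blue-capped rack, the two brown and one yellow look-alikes, bottle, beaker and dishes measured where they were, within a few mm. I did not measure the tip box, marker and timer again; the tool did not go near them at bench height.
- **Forces:** there was one brief reading of about 60 N at the wrist while stretching in free space, from the arm jerking at a joint limit. That is under the 120 N limit.

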